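Clamp a row of spice tins on the photo stand and crank it round

TASK

Get the spice tins ready for their online listing photo: stand all of them upright in a row between the two lines on the white photo turntable, slide the stop up so that the row is held between stop and end wall without gaps, and flip the stop's red cam lever fully down to clamp it there. Then turn the wooden-knobbed crank steadily, three full turns anticlockwise, so that the turntable has gone half way round and the row is seen from behind, leave it at rest, and leave the other goods alone.

Things in the scene. Friction and masses are not known exactly. Their poses are not given: they have to be found in the camera images.
- tin_white: White round enamelled spice tin with a slip lid, an upright cylinder 40 mm across and 34 mm tall, 70 to 120 g. Origin at the centre of its underside, z up along its axis. Starts on the worktop in front of the wooden bread bin (245 mm tall, fixed, taking up x over 0.53 m at y 0.13 to 0.55 m). Absent in some runs
- tin_blue: Blue round enamelled spice tin with a slip lid, an upright cylinder 40 mm across and 34 mm tall, 70 to 120 g. Origin at the centre of its underside, z up along its axis. Starts on the worktop in front of the wooden bread bin (245 mm tall, fixed, taking up x over 0.53 m at y 0.13 to 0.55 m). Absent in some runs
- tin_green: Green round enamelled spice tin with a slip lid, an upright cylinder 40 mm across and 34 mm tall, 70 to 120 g. Origin at the centre of its underside, z up along its axis. Starts on the worktop in front of the wooden bread bin (245 mm tall, fixed, taking up x over 0.53 m at y 0.13 to 0.55 m). Absent in some runs
- tin_yellow: Yellow round enamelled spice tin with a slip lid, an upright cylinder 40 mm across and 34 mm tall, 70 to 120 g. Origin at the centre of its underside, z up along its axis. Starts on the worktop in front of the wooden bread bin (245 mm tall, fixed, taking up x over 0.53 m at y 0.13 to 0.55 m). Absent in some runs
- stand: Photo stand, fixed; its place and yaw vary. Origin on the worktop under the disc's centre, z up. White disc 250 mm across, top 30 mm above the worktop. At the start (turn = 0) the disc's axes are the stand's: the row runs along y, end wall at the -y end, stop and its rail on the robot's (-x) side. The crank's axis is 205 mm from the disc's centre along the stand's -y
- row_end (a point): Inner face of the black end wall (40 mm high), on the channel's centre line, at floor height (disc top). Axes turn with the disc: y along the channel from end wall to stop, x away from the rail, z up. The channel is flat, marked by two thin dark lines 52 mm apart, 178 mm long. The stop's rail (16 wide, 12 high) lies parallel at x = -65 mm
- stop_face (a point): Face of the sliding stop's plate that touches the goods, on the channel's centre line, at floor height; axes as row_end. Plate 48 mm wide, 7 thick, top 42 mm above the floor. An arm joins it to the stop's black block on the rail, which reaches from the plane of this face 44 mm back (+y), is 30 mm wide, and its top is 26 mm above the floor
- stop_tab (a point): Centre of the top of the orange thumb tab on the stop's block: 8 mm thick along the row, 18 mm wide across it, sticking up 32 mm out of the block; its top is 58 mm above the channel's floor; axes as row_end. Its centre is at row_end x = -61 mm, 7 mm behind the face (+y). Push or pinch it to slide the stop
- lever_tip (a point): Tip of the red cam lever on the outer side of the stop's block. 54 mm from pivot to tip, 8 to 10 mm thick, 14 to 22 wide along the row. The pivot axis runs along the row, at row_end x = -88 mm, 8 mm above the channel's floor; the lever stands 22 mm behind the stop tab along the row (+y). Upright, its tip is 62 mm above the floor. Its z axis points along the lever to the tip, y as row_end
- stop (a joint): Travel of the sliding stop, m: 0 = far open (face 200 mm from the end wall), grows towards the end wall, so face distance = 0.200 - value; up to 0.14. Needs about 2 N when unclamped, and pushes the goods along; clamped by the lever it stays put
- lever (a joint): Angle of the cam lever, rad: 0 = upright (clamp open), swings outward, away from the channel, and down; 1.45 = fully down (clamped), then 7 degrees above level. The cam starts to bite near 1.0 and resists (about 8 N at the tip), then goes slightly over centre and stays by itself
- turn (a joint): Angle of the turntable, rad, 0 at the start, grows anticlockwise from above; half a turn = 3.14. Geared to the crank: turn = crank / 6; the gear holds it where it is left
- crank (a joint): Angle of the crank, rad, 0 at the start, grows anticlockwise from above; three turns = 18.85. Takes about 5 N at the knob, range -1 to 30
- crank_axis (a point): On the crank's vertical axis, 98 mm above the worktop; fixed in place
- knob_top (a point): Centre of the top of the crank's upright wooden knob, 135 mm above the worktop; the knob is 41 mm tall, 19 to 21 mm across, spins freely on the crank arm, and its axis is 45 mm from the crank's axis. At the start it is on the stand's -y side of the axis
- kitchen_timer: Red and white wind-up kitchen timer, 65 mm across, 53 mm tall, bystander; origin under its centre
- red_cutter: Red cookie cutter, 47 x 52 x 21 mm, bystander; origin under its centre
- heart_cutter: Tin heart-shaped cookie cutter, 51 x 57 x 21 mm, bystander; origin under its centre

How it is judged:
By the outcome, as a careful person would: the job done as asked, in the order asked, and still so for the second after the job is handed in, with the robot touching nothing.
Of tin_white, tin_blue, tin_green, tin_yellow only 2 to 4 are there at a start; the rules pass over those that are not, and their reading is None.
At some moment in a run one of tin_white, tin_blue, tin_green, tin_yellow may be knocked a few centimetres aside while the robot is not near it.
Once in a run the grip may slacken for a moment while it holds something.
It also fails if it takes over 210 s, if anything falls off the work surface, if the arm or the gripper's body presses on something with over 40 N, if the wrist force passes 120 N, or if a joint passes its speed limit or range.

ROBOT

A 6-joint arm with a two-finger parallel gripper is mounted at the origin on a cart in front of the work surface, level with it; the furniture and walls round the work are solid. World frame = base frame: x ahead of the robot, y to its left, z up, the work surface at z = 0. Lengths are in mm, angles in rad, forces in N, time in s.
With the tool pointing down it reaches from about 350 to 875 mm from the base axis. Payload 4.2 kg.
Tool frame: the origin (TCP) lies at the very end of the fingers, on their centre line; the grasp point (between the pads) lies 19 mm behind it; z points along the fingers, y is the line along which they close (so a half turn about z gives the same grasp; the last joint's range is limited). The gripper opens to 85 mm and grips with 20 to 120 N. Pads are 22 mm wide; open, the fingers measure 114 mm over their backs; the gripper's body (76 mm by 85 mm) begins 54 mm behind the grasp point. The pads swing forward as they close: fully open they stand 13 mm farther back than shut.
Start: joints at [0.259, 0.385, 0.008, 0, -1.194, -0.259], TCP at [624.979, 0.025, 231.312] pointing down, gripper open.
Joint ranges: [-3.14, 3.14], [-1.21, 2.06], [-1.07, 1.41], [-3.16, 2.05], [-2.99, -0.16], [-3.1, 3.1]. Speed limits (rad/s): [2.79, 2.79, 3.14, 3.14, 3.14, 3.14].

INTERFACE

Orientations are given as a unit quaternion [x, y, z, w].
In Python, from bench import arm, optics gives the robot as it stands. The module is installed in compiled form; this text tells all that it offers.
- The arm moves only by the tool step_arm, never from a script. Its argument "motion" is a list of rows, each an object with "dr": the turn, a rotation vector about the tool's x, y, z in units of 8 degrees (1.0 is 8 degrees), a list of three; "slide": the shift along the tool's x, y, z in mm, a list of three; "jaw": the finger opening in mm, from 0 to 85.4. A call has exactly 8 rows; each row is the pose to reach, as a shift and turn from the pose commanded when the call began, along the tool's axes at that moment; what a row does not reach only later rows make up. A row lasts 1/8 s, in which the tool goes at most 62.5 mm and 10.7 degrees, less where a joint would pass 70% of its speed; a pose out of reach is approached as far as the arm can. A call with a gripper value outside its range is refused whole. The fingers move at their own pace and stop on an object; the grip force is fixed at half the most. Time passes only in rows, so rows that repeat a pose let the fingers close, or fill a call up. It gives the time, the measured TCP pose, the force, the opening and the grip force at its end, in the units of the state.
- arm.read_state(): the state, without advancing time (a new reading comes with each control period).
- optics.get_image(name): name is "scene" or "side" or "wrist"; returns the picture (400x640x3 uint8, blue, green, red); there is no depth.
- optics.camera_info(name): a dict with "camera_matrix" (3x3 intrinsics, pixels), "view" (4x4, takes a point from world to camera coordinates); the wrist camera has in their place "T_tool_cam" (4x4, takes a point from camera to tool coordinates, whose origin is the TCP and whose axes are the flange's). Camera axes: x right, y up, looking along -z (the intrinsics and any distortion apply to the point x, -y, -z); pixel columns grow to the right and rows downward; lengths in mm; the calibration is good to about 2 mm. A picture is of the moment at which its call begins: read the wrist's pose just before it. camera_info takes no time and is no camera call.
- arm.job_done(): hands the job in; it is judged then, once.
The state is a dict: "clock": time; "joints": joint angles; "joint_vel": joint speeds; "joint_efforts": joint torques, N m; "position": TCP position; "ee_rot": TCP orientation; "contact_force": force on the tool from outside, world axes, zero at the start; "wrist_torque": the same for the moment, N m; "gripper_width": finger opening in mm; "grasp_force": force on a finger pad.
Only numpy, scipy, OpenCV 4.12 (cv2) and the standard library are available. Lean on these libraries where they do the work, as an engineer would, in place of code of your own. Each camera call takes 0.05 s, during which the arm holds its last target. There are 200 camera calls.

## Working session

There is one attempt and no reset: what is moved stays moved. The work goes in short steps, Python scripts to look and compute and a tool call to move; the robot and the scene stay as the last step left them, time stands still between calls to the robot, and variables do not carry over. Pictures are saved under pics/ and viewed, at most 21 in all, crops included, and the job is handed in when it is done.

Besides the shell and the picture viewer there is one more tool, called after "Call:" as a command line: name --argument value ..., lists and objects as JSON in quotes. step_arm: Moves the arm, as the interface text tells. Its arguments: {"type":"object","properties":{"motion":{"type":"array","items":{"type":"object","properties":{"dr":{"type":"array","items":{"type":"number"}},"slide":{"type":"array","items":{"type":"number"}},"jaw":{"type":"number"}}}}},"required":["motion"]}

```bash
mkdir -p pics; cat > h.py <<'E'
import numpy as np, cv2
from bench import arm, optics
from scipy.spatial.transform import Rotation as R
def cam(name, st=None):
    i=optics.camera_info(name); K=np.array(i["camera_matrix"],float)
    if "view" in i: V=np.array(i["view"],float)
    else:
        st=st or arm.read_state()
        T=np.eye(4);T[:3,:3]=R.from_quat(st["ee_rot"]).as_matrix();T[:3,3]=st["position"]
        V=np.linalg.inv(T@np.array(i["T_tool_cam"],float))
    d=i.get("distortion",i.get("dist_coeffs"))
    return K,V,None if d is None else np.array(d,float)
def snap(name,fn=None):
    st=arm.read_state(); im=np.array(optics.get_image(name))
    if fn: cv2.imwrite("pics/"+fn,im)
    return im,cam(name,st)
def ray(c,uv):
    K,V,d=c
    p=cv2.undistortPoints(np.array([[uv]],float),K,d)[0,0]
    Rm=V[:3,:3]; o=-Rm.T@V[:3,3]
    return o,Rm.T@np.array([p[0],-p[1],-1.0])
def onz(c,uv,z):
    o,v=ray(c,uv); return o+v*(z-o[2])/v[2]
def proj(c,P):
    K,V,d=c
    q=V[:3,:3]@np.array(P,float)+V[:3,3]; q=q*[1,-1,-1]
    return cv2.projectPoints(q[None,None],np.zeros(3),np.zeros(3),K,d)[0].ravel()
E
python3 - <<'E'
from h import *
for n in ("scene","side","wrist"):
    im,c=snap(n,n+"0.png"); print(n,optics.camera_info(n).keys(),c[0].tolist(),np.round(c[1],3).tolist(),c[2])
s=arm.read_state();print(s["ee_rot"],s["position"],s["gripper_width"])
E
```

```text
scene dict_keys(['camera_matrix', 'view']) [[421.74124355396253, 0.0, 319.21808769616064], [0.0, 421.74124355396253, 200.53208129633578], [0.0, 0.0, 1.0]] [[-0.638, -0.77, -0.005, 454.446], [0.411, -0.346, 0.843, -318.445], [-0.651, 0.536, 0.538, -1109.357], [0.0, 0.0, 0.0, 1.0]] None
side dict_keys(['camera_matrix', 'view']) [[364.7121980682089, 0.0, 314.3873793247183], [0.0, 364.7121980682089, 201.48420999848062], [0.0, 0.0, 1.0]] [[-0.987, -0.159, -0.007, 582.128], [0.07, -0.473, 0.878, -114.537], [-0.143, 0.867, 0.478, -1250.689], [0.0, 0.0, 0.0, 1.0]] None
wrist dict_keys(['camera_matrix', 'T_tool_cam']) [[357.4614988103719, 0.0, 318.2941950026782], [0.0, 357.4614988103719, 201.43003067064043], [0.0, 0.0, 1.0]] [[-1.0, 0.001, 0.002, 623.472], [-0.001, -0.958, -0.286, 37.015], [0.002, -0.286, 0.958, -378.5], [0.0, 0.0, 0.0, 1.0]] None
[-7.07044780e-01  7.07168262e-01  5.63023030e-04 -6.41258618e-04] [ 6.24558493e+02 -1.45529973e-02  2.30455913e+02] 85.35315533771023
```

View pics/scene0.png

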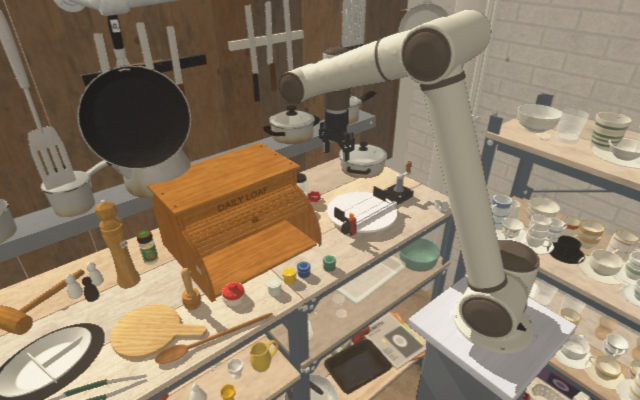

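View pics/side0.png

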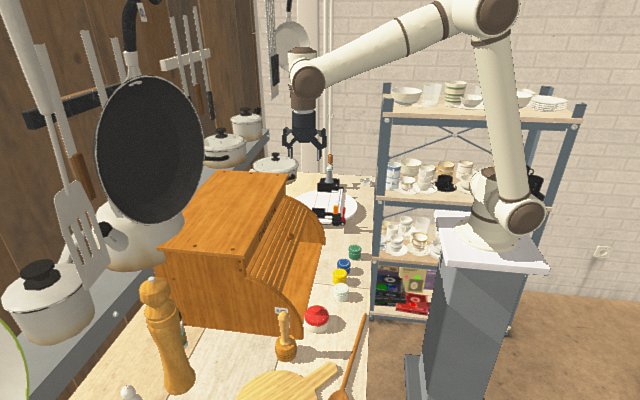

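Scene view: four tins, with green at (329,263), blue at (304,268), yellow at (289,275) and white at (274,286). The stand is near (362,211), with its crank on the right at (405,185). The side view shows the same layout, with the timer at (316,318).

```bash
cat >> h.py <<'E'
HSV=dict(blue=((100,110,40),(125,255,255)),green=((70,60,40),(95,255,200)),yellow=((22,150,120),(32,255,255)))
def blobs(im,lo,hi,amin=15):
    m=cv2.inRange(cv2.cvtColor(im,cv2.COLOR_BGR2HSV),lo,hi)
    n,l,s,ce=cv2.connectedComponentsWithStats(m)
    return [(ce[i].round(1).tolist(),s[i].tolist()) for i in range(1,n) if s[i][4]>=amin]
E
python3 - <<'E'
from h import *
for n in ("scene","side"):
    im=cv2.imread(f"pics/{n}0.png"); c=cam(n)
    for k,(lo,hi) in HSV.items():
        for ce,s in blobs(im,lo,hi):
            print(n,k,ce,s,onz(c,ce,20).round(0)[:2]) if 250<ce[0]<370 and 230<ce[1]<310 else 0
sc=cam("scene");sd=cam("side")
print("white",onz(sc,(274,286),20),onz(sd,(341,293),20))
a=cv2.imread("pics/scene0.png")[145:305,255:455];b=cv2.imread("pics/side0.png")[140:300,270:380]
a=cv2.resize(a,None,fx=3,fy=3,interpolation=cv2.INTER_CUBIC)
cv2.imwrite("pics/a.png",a)
E
```

```text
scene blue [303.2, 265.0] [300, 263, 7, 5, 26] [477. 257.]
scene yellow [288.5, 271.3] [283, 267, 12, 10, 81] [483. 308.]
side blue [343.4, 263.7] [337, 259, 13, 10, 77] [461. 255.]
side green [354.5, 247.3] [351, 246, 9, 4, 27] [434. 167.]
side green [354.1, 254.3] [349, 249, 11, 11, 67] [433. 204.]
side yellow [338.8, 275.8] [333, 269, 14, 15, 161] [469. 311.]
white [459.76120102 375.67704703  20.        ] [456.20455038 380.33106708  20.        ]
```

View pics/wrist0.png

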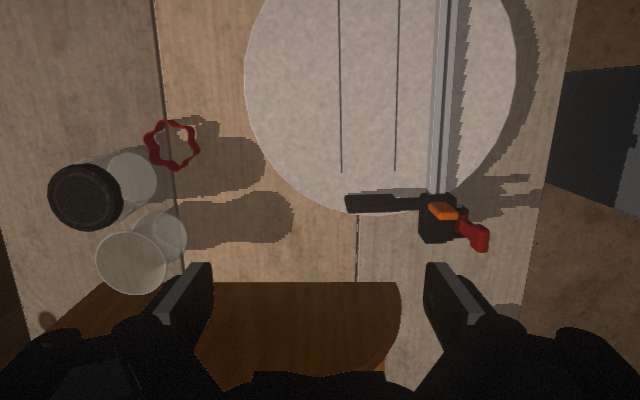

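View pics/a.png

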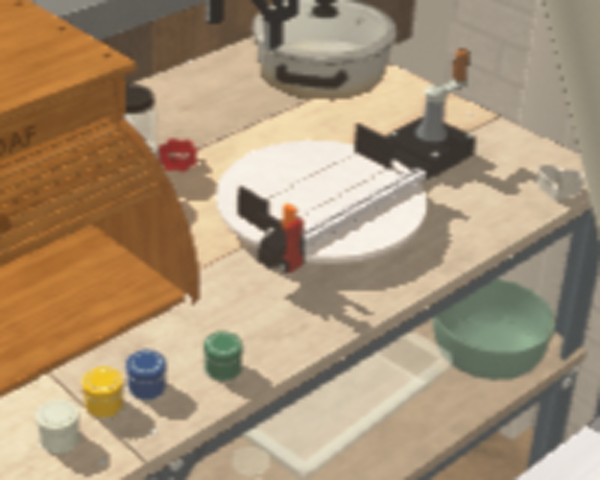

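Wrist view: image up is world −y and image right is −x. The channel lines run (340,0)-(341,172) and (399,0)-(395,171). The orange tab is at (443,211), the lever at (474,235) and the red cutter at (172,145).

```bash
python3 - <<'E'
from h import *
c=cam("wrist"); print(-c[1][:3,:3].T@c[1][:3,3], optics.camera_info("wrist")["T_tool_cam"])
im=cv2.imread("pics/wrist0.png")
for n,uv,z in [("L0",(338,0),30),("L1",(341,172),30),("R0",(399,0),30),("R1",(395,171),30),("tab",(443,211),88),("discL",(244,80),30),("discR",(516,80),30),("discB",(365,214),30),("cutter",(172,145),10),("jar",(85,195),80)]:
    print(n,onz(c,uv,z).round(1))
sc=cam("scene")
# crank knob in crop (461,53)/3+offset ; wall top
print("knob",onz(sc,(255+461/3,145+52/3),135).round(0),"base post",onz(sc,(255+433/3,145+92/3),98).round(0),"walltop",onz(sc,(255+375/3,145+132/3),70).round(0), "green",onz(sc,(329,259),34).round(0))
E
```

```text
[624.26614519 -73.21380505 372.09113684] [[-7.33821354e-04  9.58337617e-01  2.85636960e-01  7.32149933e+01]
 [ 9.99999712e-01  7.59218991e-04  2.18214862e-05  5.20776555e-01]
 [-1.95948653e-04  2.85636893e-01 -9.58337898e-01 -1.41626431e+02]
 [ 0.00000000e+00  0.00000000e+00  0.00000000e+00  1.00000000e+00]]
L0 [ 606.7 -151.    30. ]
L1 [601.5  -1.2  30. ]
R0 [ 554.5 -151.    30. ]
R1 [548.9  -2.1  30. ]
tab [519.5  19.9  88. ]
discL [690.9 -86.2  30. ]
discR [444.1 -86.   30. ]
discB [576.6  42.   30. ]
cutter [771.2 -24.9  10. ]
jar [821.4   7.8  80. ]
knob [ 574. -323.  135.] base post [ 570. -271.   98.] walltop [ 581. -181.   70.] green [436. 191.  34.]
```

Call:
step_arm --motion '[{"slide": [0, 60, 0], "dr": [0, 0, 0], "jaw": 85}, {"slide": [-20, 120, 0], "dr": [0, 0, 0], "jaw": 85}, {"slide": [-75, 165, 0], "dr": [0, 0, 0], "jaw": 85}, {"slide": [-135, 165, 0], "dr": [0, 0, 0], "jaw": 85}, {"slide": [-195, 165, 0], "dr": [0, 0, 0], "jaw": 85}, {"slide": [-255, 165, 0], "dr": [0, 0, 0], "jaw": 85}, {"slide": [-315, 165, 0], "dr": [0, 0, 0], "jaw": 85}, {"slide": [-375, 165, 0], "dr": [0, 0, 0], "jaw": 85}]'

```text
clock: 1.15
position: [459.5, 376.9, 231.2]
ee_rot: [0.707, -0.707, 0.0, 0.0]
contact_force: [1.3, -0.1, 0.1]
gripper_width: 85.3
grasp_force: 0.0
```

Call:
step_arm --motion '[{"slide": [-50, 0, 0], "dr": [0, 0, 0], "jaw": 56}, {"slide": [-60, 0, 0], "dr": [0, 0, 0], "jaw": 56}, {"slide": [-60, 0, 0], "dr": [0, 0, 0], "jaw": 56}, {"slide": [-60, 0, 0], "dr": [0, 0, 0], "jaw": 56}, {"slide": [-60, 0, 0], "dr": [0, 0, 0], "jaw": 56}, {"slide": [-60, 0, 0], "dr": [0, 0, 0], "jaw": 56}, {"slide": [-60, 0, 0], "dr": [0, 0, 0], "jaw": 56}, {"slide": [-60, 0, 0], "dr": [0, 0, 0], "jaw": 56}]'

```text
clock: 2.15
position: [460.0, 434.9, 231.4]
ee_rot: [-0.707, 0.707, 0.0, 0.0]
contact_force: [0.0, 0.1, -0.0]
gripper_width: 56.2
grasp_force: 0.0
```

```bash
python3 - <<'E'
from h import *
im,c=snap("wrist","w1.png"); s=arm.read_state(); print(s["position"],s["clock"],s["contact_force"],s["gripper_width"])
for k,(lo,hi) in HSV.items():
    for ce,st in blobs(im,lo,hi,150): print(k,ce,st,onz(c,ce,34).round(1))
E
```

```text
[459.99086468 434.9533923  231.33220036] 2.2 [0.12772692 0.06873677 0.46448443] 55.853165310713344
```

View pics/w1.png

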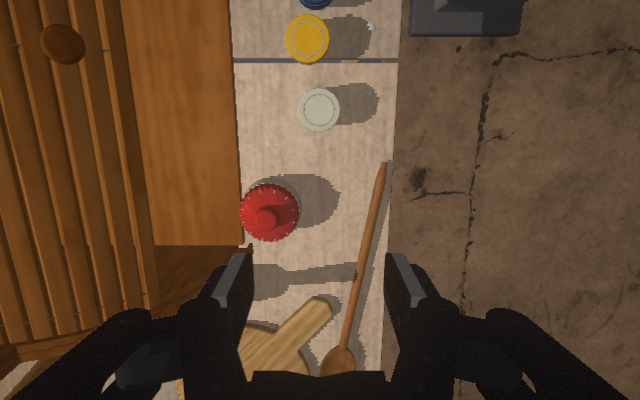

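Wrist view: white lid at (319,110), yellow at (307,39), blue at the top edge, timer at (270,212).

```bash
python3 - <<'E'
from h import *
im=cv2.imread("pics/w1.png"); c=cam("wrist")
print(onz(c,(319,109.5),34).round(1),onz(c,(307,39),34).round(1),onz(c,(270,212),40).round(1))
h=cv2.cvtColor(im,cv2.COLOR_BGR2HSV)
for p in [(319,110),(309,110),(307,39),(316,4),(300,160)]: print(p,h[p[1],p[0]])
E
```

```text
[458.8 374.6  34. ] [469.2 315.1  34. ] [506.8 471.8  40. ]
(319, 110) [ 23  43 177]
(309, 110) [ 24  40 178]
(307, 39) [ 21 209 187]
(316, 4) [115  30  51]
(300, 160) [ 15  70 182]
```

Call:
step_arm --motion '[{"slide": [60, 1, 0], "dr": [0, 0, 0], "jaw": 56}, {"slide": [60, 1, 60], "dr": [0, 0, 0], "jaw": 56}, {"slide": [60, 1, 120], "dr": [0, 0, 0], "jaw": 56}, {"slide": [60, 1, 170], "dr": [0, 0, 0], "jaw": 56}, {"slide": [60, 1, 205], "dr": [0, 0, 0], "jaw": 56}, {"slide": [60, 1, 225], "dr": [0, 0, 0], "jaw": 56}, {"slide": [60, 1, 225], "dr": [0, 0, 0], "jaw": 56}, {"slide": [60, 1, 225], "dr": [0, 0, 0], "jaw": 34}]'

```text
clock: 3.2
position: [459.6, 375.7, 7.3]
ee_rot: [0.707, -0.707, 0.0, -0.001]
contact_force: [-3.8, -0.9, 13.2]
gripper_width: 39.2
grasp_force: 24.4
```

Call:
step_arm --motion '[{"slide": [0, 0, 0], "dr": [0, 0, 0], "jaw": 34}, {"slide": [0, 0, 0], "dr": [0, 0, 0], "jaw": 34}, {"slide": [0, 0, 0], "dr": [0, 0, 0], "jaw": 34}, {"slide": [0, 0, -30], "dr": [0, 0, 0], "jaw": 34}, {"slide": [0, 0, -85], "dr": [0, 0, 0], "jaw": 34}, {"slide": [0, 0, -145], "dr": [0, 0, 0], "jaw": 34}, {"slide": [40, 0, -170], "dr": [0, 0, 0], "jaw": 34}, {"slide": [100, 0, -170], "dr": [0, 0, 0], "jaw": 34}]'

```text
clock: 4.2
position: [459.9, 275.8, 178.7]
ee_rot: [0.708, -0.706, 0.0, -0.003]
contact_force: [1.4, -0.3, -1.7]
gripper_width: 38.3
grasp_force: 60.5
```

```bash
python3 - <<'E'
from h import *
im,c=snap("wrist","w2.png"); s=arm.read_state(); print(s["position"],s["clock"],s["contact_force"],s["gripper_width"],s["grasp_force"])
E
```

```text
[456.54826108 267.77117233 176.87221707] 4.25 [-2.77788573 -5.59595003 -1.92851739] 38.42163308213527 60.50832509994507
```

View pics/w2.png

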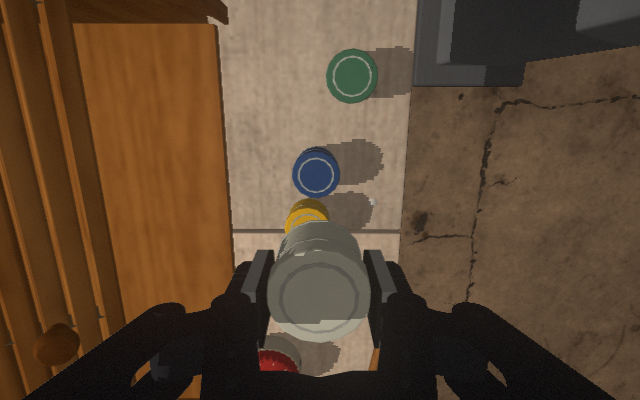

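The wrist view shows the white tin held at (319,297). Green is at (352,76), blue at (316,174) and yellow is partly hidden at (307,215).

Call:
step_arm --motion '[{"slide": [60, 0, 0], "dr": [0, 0, 0], "jaw": 34}, {"slide": [120, 0, 0], "dr": [0, 0, 0], "jaw": 34}, {"slide": [180, 0, 0], "dr": [0, 0, 0], "jaw": 34}, {"slide": [235, -20, 0], "dr": [0, 0, 0], "jaw": 34}, {"slide": [285, -60, 0], "dr": [0, 0, 0], "jaw": 34}, {"slide": [335, -95, 0], "dr": [0, 0, 0], "jaw": 34}, {"slide": [370, -116, 0], "dr": [0, 0, 0], "jaw": 34}, {"slide": [375, -116, 0], "dr": [0, 0, 0], "jaw": 34}]'

```text
clock: 5.25
position: [575.3, -102.3, 175.0]
ee_rot: [-0.706, 0.709, 0.001, -0.001]
contact_force: [0.5, 0.2, -1.0]
gripper_width: 38.4
grasp_force: 60.6
```

Call:
step_arm --motion '[{"slide": [0, 0, 0], "dr": [0, 0, 0], "jaw": 34}, {"slide": [0, 0, 0], "dr": [0, 0, 0], "jaw": 34}, {"slide": [0, 0, 0], "dr": [0, 0, 0], "jaw": 34}, {"slide": [0, 0, 0], "dr": [0, 0, 0], "jaw": 34}, {"slide": [0, 0, 0], "dr": [0, 0, 0], "jaw": 34}, {"slide": [0, 0, 0], "dr": [0, 0, 0], "jaw": 34}, {"slide": [0, 0, 0], "dr": [0, 0, 0], "jaw": 34}, {"slide": [0, 0, 0], "dr": [0, 0, 0], "jaw": 34}]'

```text
clock: 6.25
position: [575.0, -100.0, 176.3]
ee_rot: [-0.707, 0.707, 0.0, -0.0]
contact_force: [-0.0, -0.7, -0.8]
gripper_width: 38.5
grasp_force: 60.6
```

```bash
python3 - <<'E'
from h import *
im,c=snap("wrist","w3.png"); s=arm.read_state(); print(s["position"],s["ee_rot"],s["clock"],s["contact_force"],s["gripper_width"],s["grasp_force"])
E
```

```text
[ 574.98322246 -100.01895869  176.30438407] [-7.07071131e-01  7.07142430e-01  1.30853422e-05 -1.42032365e-05] 6.3 [-0.08963813  0.07829311 -1.43628187] 38.30591325313744 60.590808391571045
```

View pics/w3.png

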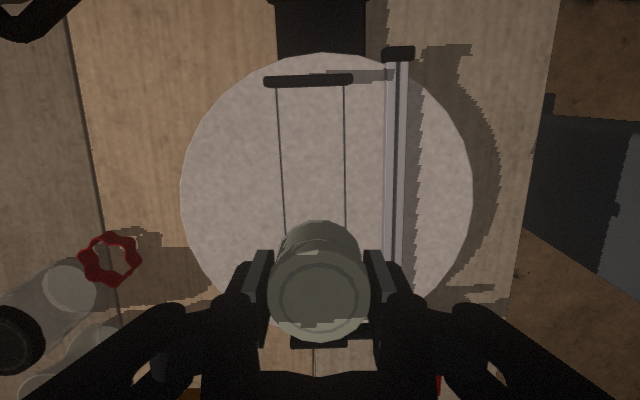

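Wrist view: the wall bar is at rows 74-87, columns 264-353. The lines run from (277,88) and (344,88) downward. The disc's left edge is at x=180 and its right edge at x=473.

```bash
python3 - <<'E'
from h import *
im=cv2.imread("pics/w3.png"); g=cv2.cvtColor(im,cv2.COLOR_BGR2GRAY); c=cam("wrist")
for x in (270,310,338): print(x,g[66:96,x].tolist())
for y in (100,150,210): print(y,[ (x,int(g[y,x])) for x in list(range(272,290))+list(range(338,350)) if g[y,x]<125])
print("tin",onz(c,(319,297),176.3+27).round(1))
for n,uv,z in [("wtopL",(264,86),70),("wtopR",(353,84),70),("baseL",(277,88),30),("baseR",(344,87),30),("L",(284,220),30),("R",(345,220),30),("dL",(180,195),30),("dR",(473,195),30),("dT",(322,52),30),("discnear",(210,280),30)]: print(n,onz(c,uv,z).round(1))
E
```

```text
270 [131, 131, 130, 128, 129, 131, 133, 136, 135, 131, 45, 31, 34, 38, 39, 35, 36, 33, 35, 34, 36, 47, 126, 134, 134, 132, 135, 136, 136, 136]
310 [133, 132, 132, 131, 130, 129, 129, 82, 63, 33, 33, 36, 31, 33, 35, 35, 32, 35, 35, 30, 48, 130, 133, 134, 132, 133, 132, 130, 131, 130]
338 [133, 132, 133, 130, 83, 83, 83, 61, 28, 31, 34, 37, 33, 32, 30, 32, 33, 29, 31, 48, 133, 134, 137, 135, 136, 135, 134, 135, 135, 135]
100 [(275, 115), (276, 53), (277, 79), (342, 124), (343, 52), (344, 80)]
150 [(279, 71), (280, 72), (281, 120), (343, 102), (344, 66), (345, 99)]
210 [(283, 73), (284, 78), (344, 86), (345, 65), (346, 101)]
tin [ 574.2 -102.8  203.3]
wtopL [ 610.2 -178.9   70. ]
wtopR [ 551.5 -180.1   70. ]
baseL [ 606.1 -178.3   30. ]
baseR [ 554.7 -179.    30. ]
L [603.8 -70.9  30. ]
R [551.7 -70.9  30. ]
dL [690.1 -93.1  30. ]
dR [445.1 -92.9  30. ]
dT [ 571.6 -204.    30. ]
discnear [671.9 -13.8  30. ]
```

Call:
step_arm --motion '[{"slide": [45, -5, 20], "dr": [0, 0, 0], "jaw": 34}, {"slide": [55, -5, 60], "dr": [0, 0, 0], "jaw": 34}, {"slide": [55, -5, 100], "dr": [0, 0, 0], "jaw": 34}, {"slide": [55, -5, 125], "dr": [0, 0, 0], "jaw": 34}, {"slide": [55, -5, 134], "dr": [0, 0, 0], "jaw": 34}, {"slide": [55, -5, 139], "dr": [0, 0, 0], "jaw": 34}, {"slide": [55, -5, 139], "dr": [0, 0, 0], "jaw": 34}, {"slide": [55, -5, 139], "dr": [0, 0, 0], "jaw": 34}]'

```text
clock: 7.3
position: [580.7, -154.9, 38.3]
ee_rot: [0.707, -0.707, 0.001, -0.001]
contact_force: [-0.2, 0.2, -1.5]
gripper_width: 38.3
grasp_force: 60.6
```

Call:
step_arm --motion '[{"slide": [0, 0, 0], "dr": [0, 0, 0], "jaw": 34}, {"slide": [0, 0, 0], "dr": [0, 0, 0], "jaw": 54}, {"slide": [0, 0, 0], "dr": [0, 0, 0], "jaw": 54}, {"slide": [0, 0, 0], "dr": [0, 0, 0], "jaw": 54}, {"slide": [0, 0, -20], "dr": [0, 0, 0], "jaw": 54}, {"slide": [0, 0, -60], "dr": [0, 0, 0], "jaw": 54}, {"slide": [0, 0, -120], "dr": [0, 0, 0], "jaw": 54}, {"slide": [-20, 0, -140], "dr": [0, 0, 0], "jaw": 54}]'

```text
clock: 8.3
position: [581.9, -135.8, 181.8]
ee_rot: [-0.707, 0.708, -0.003, 0.002]
contact_force: [0.0, -0.7, -0.7]
gripper_width: 53.9
grasp_force: 0.0
```

Call:
step_arm --motion '[{"slide": [-60, 30, 0], "dr": [0, 0, 0], "jaw": 56}, {"slide": [-110, 60, 0], "dr": [0, 0, 0], "jaw": 56}, {"slide": [-160, 95, 0], "dr": [0, 0, 0], "jaw": 56}, {"slide": [-215, 115, 0], "dr": [0, 0, 0], "jaw": 56}, {"slide": [-275, 115, 0], "dr": [0, 0, 0], "jaw": 56}, {"slide": [-335, 115, 0], "dr": [0, 0, 0], "jaw": 56}, {"slide": [-395, 115, 0], "dr": [0, 0, 0], "jaw": 56}, {"slide": [-435, 115, 0], "dr": [0, 0, 0], "jaw": 56}]'

```text
clock: 9.3
position: [464.6, 302.7, 177.4]
ee_rot: [0.708, -0.706, 0.0, -0.0]
contact_force: [1.0, -0.5, -0.3]
gripper_width: 55.8
grasp_force: 0.0
```

```bash
python3 - <<'E'
from h import *
im,c=snap("scene","s4.png"); a=cv2.resize(im[145:305,255:455],None,fx=3,fy=3,interpolation=cv2.INTER_CUBIC); 
im,c=snap("wrist","w4.png"); s=arm.read_state(); print(s["position"],s["clock"],s["gripper_width"])
b=cv2.resize(im,None,fx=.75,fy=.75)
o=np.zeros((600,800,3),np.uint8);o[:300,:480]=b;o[300:600,:375]=cv2.resize(a,(375,300));cv2.imwrite("pics/m4.png",o)
E
```

```text
[465.04996621 303.72024509 177.04150293] 9.4 56.2660366283756
```

View pics/m4.png

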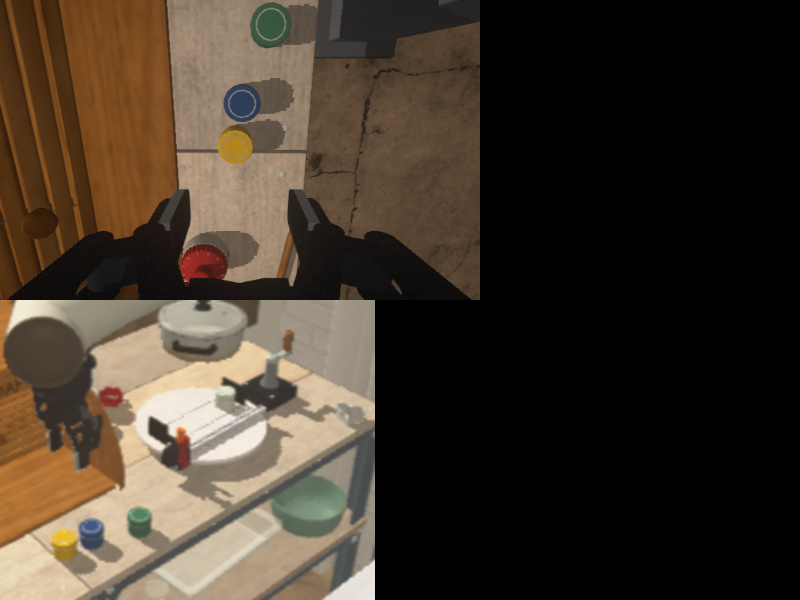

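White now stands near the end wall. In the wrist view yellow is at (313,196), blue at (322,137) and green at (361,33), in full-picture pixels.

```bash
cat >> h.py <<'E'
WH=dict(blue=((105,90,40),(125,255,160)),green=((68,70,40),(92,255,180)),yellow=((15,170,110),(30,255,255)))
def tins(im,c,z=34):
    out={}
    for k,(lo,hi) in WH.items():
        bl=[b for b in blobs(im,lo,hi,300) if 230<b[0][0]<420 and b[1][2]<110]
        if bl:
            ce,s=max(bl,key=lambda b:b[1][4]); 
            out[k]=(s,onz(c,(s[0]+s[2]/2,s[1]+s[3]/2),z).round(1)[:2].tolist())
    return out
E
python3 - <<'E'
from h import *
im=cv2.imread("pics/w4.png");c=cam("wrist");print(tins(im,c))
for uv in ((313.5,196),(321.5,137),(361,33)): print(onz(c,uv,34).round(1))
E
```

```text
{'blue': ([307, 122, 32, 33, 842], [461.1, 263.6]), 'yellow': ([298, 181, 31, 31, 746], [468.6, 311.2])}
[468.6 310.8  34. ]
[462.3 262.4  34. ]
[434.  187.3  34. ]
```

Call:
step_arm --motion '[{"slide": [-12, -4, 0], "dr": [0, 0, 0], "jaw": 56}, {"slide": [-12, -4, 50], "dr": [0, 0, 0], "jaw": 56}, {"slide": [-12, -4, 105], "dr": [0, 0, 0], "jaw": 56}, {"slide": [-12, -4, 150], "dr": [0, 0, 0], "jaw": 56}, {"slide": [-12, -4, 171], "dr": [0, 0, 0], "jaw": 56}, {"slide": [-12, -4, 171], "dr": [0, 0, 0], "jaw": 56}, {"slide": [-12, -4, 171], "dr": [0, 0, 0], "jaw": 56}, {"slide": [-12, -4, 171], "dr": [0, 0, 0], "jaw": 34}]'

```text
clock: 10.4
position: [469.9, 312.6, 7.9]
ee_rot: [-0.707, 0.707, 0.0, 0.002]
contact_force: [-3.2, -1.1, 17.9]
gripper_width: 39.1
grasp_force: 24.6
```

Call:
step_arm --motion '[{"slide": [0, 0, 0], "dr": [0, 0, 0], "jaw": 34}, {"slide": [0, 0, 0], "dr": [0, 0, 0], "jaw": 34}, {"slide": [0, 0, 0], "dr": [0, 0, 0], "jaw": 34}, {"slide": [0, 0, -30], "dr": [0, 0, 0], "jaw": 34}, {"slide": [0, 0, -85], "dr": [0, 0, 0], "jaw": 34}, {"slide": [0, 0, -145], "dr": [0, 0, 0], "jaw": 34}, {"slide": [40, 0, -170], "dr": [0, 0, 0], "jaw": 34}, {"slide": [90, 0, -170], "dr": [0, 0, 0], "jaw": 34}]'

```text
clock: 11.4
position: [469.9, 222.6, 179.3]
ee_rot: [0.708, -0.706, 0.0, -0.003]
contact_force: [0.3, -0.4, -1.1]
gripper_width: 38.7
grasp_force: 44.2
```

Call:
step_arm --motion '[{"slide": [60, 0, 0], "dr": [0, 0, 0], "jaw": 34}, {"slide": [120, 0, 0], "dr": [0, 0, 0], "jaw": 34}, {"slide": [170, -20, 0], "dr": [0, 0, 0], "jaw": 34}, {"slide": [210, -60, 0], "dr": [0, 0, 0], "jaw": 34}, {"slide": [250, -95, 0], "dr": [0, 0, 0], "jaw": 34}, {"slide": [282, -109, 0], "dr": [0, 0, 0], "jaw": 34}, {"slide": [282, -109, 0], "dr": [0, 0, 0], "jaw": 34}, {"slide": [282, -109, 0], "dr": [0, 0, 0], "jaw": 34}]'

```text
clock: 12.4
position: [577.3, -59.7, 176.2]
ee_rot: [-0.707, 0.707, 0.0, -0.0]
contact_force: [-0.2, -0.3, -0.8]
gripper_width: 38.1
grasp_force: 62.0
```

```bash
python3 - <<'E'
from h import *
im,c=snap("wrist","w5.png"); s=arm.read_state(); print(s["position"],s["clock"],s["gripper_width"],s["grasp_force"])
for b in blobs(im,*WH["yellow"],300): print(b)
o=cv2.resize(im[0:360,180:460],None,fx=1.6,fy=1.6);cv2.imwrite("pics/m5.png",o)
E
```

```text
[577.382923   -59.28507161 176.40561839] 12.45 38.71715500331566 61.96372032165527
([322.0, 333.7], [274, 314, 93, 33, 910])
([320.8, 326.7], [293, 320, 56, 16, 549])
```

View pics/m5.png

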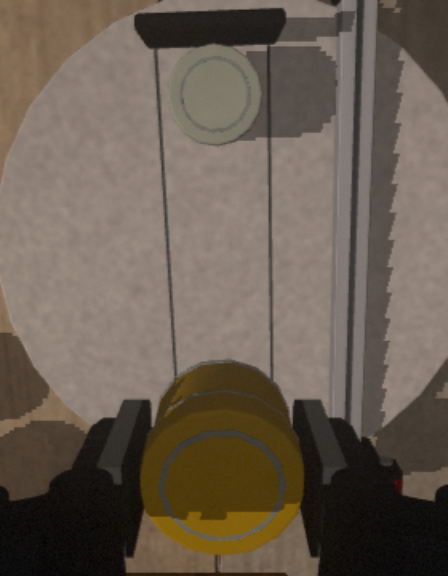

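White is near the wall with its lid at (314,59). The held yellow ring is at (319,304).

```bash
python3 - <<'E'
from h import *
c=cam("wrist")
print(onz(c,(314.4,58.75),64).round(1),onz(c,(318.9,303.7),176.4+27).round(1), onz(c,(180+209/1.6,46/1.6),30).round(1), onz(c,(180+158/1.6,47/1.6),30).round(1), onz(c,(180+269/1.6,46/1.6),30).round(1))
E
```

```text
[ 579.4 -155.4   64. ] [576.7 -59.3 203.4] [ 582.5 -179.    30. ] [ 605.9 -178.6   30. ] [ 554.9 -179.    30. ]
```

Call:
step_arm --motion '[{"slide": [45, 0, 20], "dr": [0, 0, 0], "jaw": 34}, {"slide": [53, 0, 60], "dr": [0, 0, 0], "jaw": 34}, {"slide": [53, 0, 100], "dr": [0, 0, 0], "jaw": 34}, {"slide": [53, 0, 125], "dr": [0, 0, 0], "jaw": 34}, {"slide": [53, 0, 134], "dr": [0, 0, 0], "jaw": 34}, {"slide": [53, 0, 139], "dr": [0, 0, 0], "jaw": 34}, {"slide": [53, 0, 139], "dr": [0, 0, 0], "jaw": 34}, {"slide": [53, 0, 139], "dr": [0, 0, 0], "jaw": 34}]'

```text
clock: 13.45
position: [578.7, -112.7, 38.3]
ee_rot: [0.707, -0.707, 0.001, -0.001]
contact_force: [0.9, -0.6, -0.7]
gripper_width: 38.1
grasp_force: 62.6
```

Call:
step_arm --motion '[{"slide": [0, 0, 0], "dr": [0, 0, 0], "jaw": 34}, {"slide": [0, 0, 0], "dr": [0, 0, 0], "jaw": 54}, {"slide": [0, 0, 0], "dr": [0, 0, 0], "jaw": 54}, {"slide": [0, 0, 0], "dr": [0, 0, 0], "jaw": 54}, {"slide": [0, 0, -20], "dr": [0, 0, 0], "jaw": 54}, {"slide": [0, 0, -60], "dr": [0, 0, 0], "jaw": 54}, {"slide": [0, 0, -120], "dr": [0, 0, 0], "jaw": 54}, {"slide": [-20, 0, -140], "dr": [0, 0, 0], "jaw": 54}]'

```text
clock: 14.45
position: [579.9, -93.7, 181.6]
ee_rot: [-0.707, 0.708, -0.003, 0.002]
contact_force: [0.7, 0.5, -1.8]
gripper_width: 53.6
grasp_force: 0.0
```

Call:
step_arm --motion '[{"slide": [-60, 30, 0], "dr": [0, 0, 0], "jaw": 56}, {"slide": [-110, 75, 0], "dr": [0, 0, 0], "jaw": 56}, {"slide": [-165, 105, 0], "dr": [0, 0, 0], "jaw": 56}, {"slide": [-225, 115, 0], "dr": [0, 0, 0], "jaw": 56}, {"slide": [-285, 115, 0], "dr": [0, 0, 0], "jaw": 56}, {"slide": [-343, 115, 0], "dr": [0, 0, 0], "jaw": 56}, {"slide": [-343, 115, 0], "dr": [0, 0, 0], "jaw": 56}, {"slide": [-343, 115, 0], "dr": [0, 0, 0], "jaw": 56}]'

```text
clock: 15.45
position: [462.5, 249.8, 176.9]
ee_rot: [0.707, -0.707, -0.0, 0.001]
contact_force: [-0.3, 0.2, -0.9]
gripper_width: 55.7
grasp_force: 0.0
```

```bash
python3 - <<'E'
from h import *
im,c=snap("wrist","w6.png"); s=arm.read_state(); print(s["position"],s["clock"],s["gripper_width"],tins(im,c))
im,c=snap("scene","s6.png")
E
```

```text
[462.65759207 249.20821247 177.04364414] 15.5 55.94948241713838 {'blue': ([303, 192, 31, 30, 718], [461.7, 266.2])}
```

Call:
step_arm --motion '[{"slide": [-15, 1, 0], "dr": [0, 0, 0], "jaw": 56}, {"slide": [-15, 1, 50], "dr": [0, 0, 0], "jaw": 56}, {"slide": [-15, 1, 105], "dr": [0, 0, 0], "jaw": 56}, {"slide": [-15, 1, 150], "dr": [0, 0, 0], "jaw": 56}, {"slide": [-15, 1, 171], "dr": [0, 0, 0], "jaw": 56}, {"slide": [-15, 1, 171], "dr": [0, 0, 0], "jaw": 56}, {"slide": [-15, 1, 171], "dr": [0, 0, 0], "jaw": 56}, {"slide": [-15, 1, 171], "dr": [0, 0, 0], "jaw": 34}]'

```text
clock: 16.55
position: [462.9, 265.8, 7.8]
ee_rot: [0.707, -0.707, 0.0, -0.002]
contact_force: [-1.5, -0.7, 18.9]
gripper_width: 39.1
grasp_force: 24.8
```

Call:
step_arm --motion '[{"slide": [0, 0, 0], "dr": [0, 0, 0], "jaw": 34}, {"slide": [0, 0, 0], "dr": [0, 0, 0], "jaw": 34}, {"slide": [0, 0, 0], "dr": [0, 0, 0], "jaw": 34}, {"slide": [0, 0, -30], "dr": [0, 0, 0], "jaw": 34}, {"slide": [0, 0, -85], "dr": [0, 0, 0], "jaw": 34}, {"slide": [0, 0, -145], "dr": [0, 0, 0], "jaw": 34}, {"slide": [20, 0, -170], "dr": [0, 0, 0], "jaw": 34}, {"slide": [65, 0, -170], "dr": [0, 0, 0], "jaw": 34}]'

```text
clock: 17.55
position: [463.2, 201.3, 179.4]
ee_rot: [0.708, -0.706, 0.0, -0.004]
contact_force: [0.3, -0.5, -1.9]
gripper_width: 38.5
grasp_force: 60.4
```

Call:
step_arm --motion '[{"slide": [60, 0, 0], "dr": [0, 0, 0], "jaw": 34}, {"slide": [115, -5, 0], "dr": [0, 0, 0], "jaw": 34}, {"slide": [155, -40, 0], "dr": [0, 0, 0], "jaw": 34}, {"slide": [185, -85, 0], "dr": [0, 0, 0], "jaw": 34}, {"slide": [210, -113, 0], "dr": [0, 0, 0], "jaw": 34}, {"slide": [220, -113, 0], "dr": [0, 0, 0], "jaw": 34}, {"slide": [220, -113, 0], "dr": [0, 0, 0], "jaw": 34}, {"slide": [220, -113, 0], "dr": [0, 0, 0], "jaw": 34}]'

```text
clock: 18.55
position: [574.1, -19.3, 176.6]
ee_rot: [0.707, -0.707, -0.0, -0.0]
contact_force: [0.2, 0.8, -0.2]
gripper_width: 38.2
grasp_force: 60.5
```

```bash
python3 - <<'E'
from h import *
im,c=snap("wrist","w7.png"); s=arm.read_state(); print(s["position"],s["clock"],s["gripper_width"],s["grasp_force"])
for k in WH:
  for b in blobs(im,*WH[k],200): print(k,b, onz(c,(b[1][0]+b[1][2]/2,b[1][1]+b[1][3]/2),64).round(1))
o=cv2.resize(im[0:360,180:460],None,fx=1.6,fy=1.6);cv2.imwrite("pics/m7.png",o)
E
```

```text
[574.31691125 -19.17124867 176.7030628 ] 18.6 38.11315662008132 60.52453637123108
blue ([317.6, 295.2], [268, 252, 102, 93, 2847]) [573.  65.  64.]
blue ([318.9, 300.9], [284, 270, 71, 63, 3258]) [572.6  67.8  64. ]
yellow ([311.7, 65.0], [283, 35, 58, 62, 1111]) [ 577.8 -111.    64. ]
yellow ([311.9, 65.4], [293, 45, 39, 42, 1284]) [ 577.5 -111.    64. ]
```

View pics/m7.png

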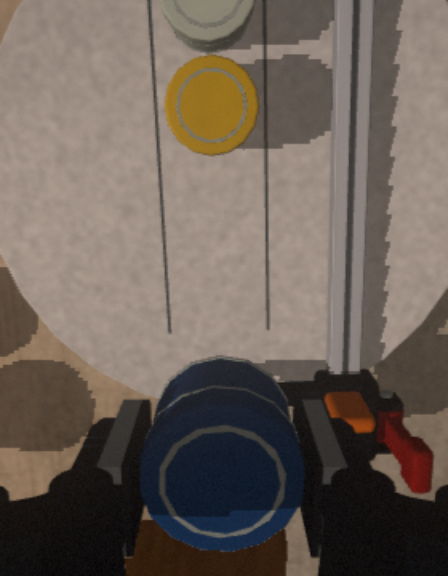

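Call:
step_arm --motion '[{"slide": [45, -2, 20], "dr": [0, 0, 0], "jaw": 34}, {"slide": [49, -2, 60], "dr": [0, 0, 0], "jaw": 34}, {"slide": [49, -2, 100], "dr": [0, 0, 0], "jaw": 34}, {"slide": [49, -2, 125], "dr": [0, 0, 0], "jaw": 34}, {"slide": [49, -2, 134], "dr": [0, 0, 0], "jaw": 34}, {"slide": [49, -2, 139], "dr": [0, 0, 0], "jaw": 34}, {"slide": [49, -2, 139], "dr": [0, 0, 0], "jaw": 34}, {"slide": [49, -2, 139], "dr": [0, 0, 0], "jaw": 34}]'

```text
clock: 19.6
position: [577.7, -68.7, 38.3]
ee_rot: [0.707, -0.707, 0.001, -0.001]
contact_force: [0.4, 0.1, -0.4]
gripper_width: 38.3
grasp_force: 60.6
```

Call:
step_arm --motion '[{"slide": [0, 0, 0], "dr": [0, 0, 0], "jaw": 34}, {"slide": [0, 0, 0], "dr": [0, 0, 0], "jaw": 54}, {"slide": [0, 0, 0], "dr": [0, 0, 0], "jaw": 54}, {"slide": [0, 0, 0], "dr": [0, 0, 0], "jaw": 54}, {"slide": [0, 0, -20], "dr": [0, 0, 0], "jaw": 54}, {"slide": [0, 0, -60], "dr": [0, 0, 0], "jaw": 54}, {"slide": [0, 0, -120], "dr": [0, 0, 0], "jaw": 54}, {"slide": [0, 20, -140], "dr": [0, 0, 0], "jaw": 54}]'

```text
clock: 20.6
position: [559.7, -68.9, 181.4]
ee_rot: [0.707, -0.707, 0.003, -0.003]
contact_force: [-0.1, -0.9, 0.0]
gripper_width: 54.1
grasp_force: 0.0
```

Call:
step_arm --motion '[{"slide": [-30, 50, 0], "dr": [0, 0, 0], "jaw": 56}, {"slide": [-80, 90, 0], "dr": [0, 0, 0], "jaw": 56}, {"slide": [-140, 117, 0], "dr": [0, 0, 0], "jaw": 56}, {"slide": [-195, 117, 0], "dr": [0, 0, 0], "jaw": 56}, {"slide": [-249, 117, 0], "dr": [0, 0, 0], "jaw": 56}, {"slide": [-249, 117, 0], "dr": [0, 0, 0], "jaw": 56}, {"slide": [-249, 117, 0], "dr": [0, 0, 0], "jaw": 56}, {"slide": [-249, 117, 0], "dr": [0, 0, 0], "jaw": 56}]'

```text
clock: 21.6
position: [439.9, 178.9, 177.2]
ee_rot: [-0.707, 0.708, 0.0, -0.0]
contact_force: [-0.3, -1.1, -0.2]
gripper_width: 55.9
grasp_force: 0.0
```

```bash
python3 - <<'E'
from h import *
im,c=snap("wrist","w8.png"); s=arm.read_state(); print(s["position"],s["clock"],s["gripper_width"])
for b in blobs(im,(60,60,30),(98,255,200),200): print(b, onz(c,(b[1][0]+b[1][2]/2,b[1][1]+b[1][3]/2),34).round(1))
E
```

```text
[439.94699964 178.87585992 177.27433132] 21.65 56.01675814060856
([322.9, 197.2], [301, 177, 46, 45, 587]) [434.6 188.9  34. ]
([323.6, 199.6], [309, 185, 31, 30, 723]) [434.1 189.3  34. ]
```

Call:
step_arm --motion '[{"slide": [-9, 6, 0], "dr": [0, 0, 0], "jaw": 56}, {"slide": [-9, 6, 50], "dr": [0, 0, 0], "jaw": 56}, {"slide": [-9, 6, 105], "dr": [0, 0, 0], "jaw": 56}, {"slide": [-9, 6, 150], "dr": [0, 0, 0], "jaw": 56}, {"slide": [-9, 6, 171], "dr": [0, 0, 0], "jaw": 56}, {"slide": [-9, 6, 171], "dr": [0, 0, 0], "jaw": 56}, {"slide": [-9, 6, 171], "dr": [0, 0, 0], "jaw": 56}, {"slide": [-9, 6, 171], "dr": [0, 0, 0], "jaw": 34}]'

```text
clock: 22.65
position: [434.8, 189.8, 7.7]
ee_rot: [0.707, -0.707, 0.0, -0.002]
contact_force: [-5.4, -0.5, 22.1]
gripper_width: 39.1
grasp_force: 25.0
```

Call:
step_arm --motion '[{"slide": [0, 0, 0], "dr": [0, 0, 0], "jaw": 34}, {"slide": [0, 0, 0], "dr": [0, 0, 0], "jaw": 34}, {"slide": [0, 0, 0], "dr": [0, 0, 0], "jaw": 34}, {"slide": [0, 0, -30], "dr": [0, 0, 0], "jaw": 34}, {"slide": [0, 0, -85], "dr": [0, 0, 0], "jaw": 34}, {"slide": [0, 0, -145], "dr": [0, 0, 0], "jaw": 34}, {"slide": [20, 0, -170], "dr": [0, 0, 0], "jaw": 34}, {"slide": [65, 0, -170], "dr": [0, 0, 0], "jaw": 34}]'

```text
clock: 23.65
position: [435.4, 125.1, 179.6]
ee_rot: [0.708, -0.706, 0.001, -0.004]
contact_force: [-0.0, -1.1, -1.3]
gripper_width: 38.3
grasp_force: 60.5
```

Call:
step_arm --motion '[{"slide": [20, -45, 0], "dr": [0, 0, 0], "jaw": 34}, {"slide": [50, -90, 0], "dr": [0, 0, 0], "jaw": 34}, {"slide": [80, -130, 0], "dr": [0, 0, 0], "jaw": 34}, {"slide": [104, -141, 0], "dr": [0, 0, 0], "jaw": 34}, {"slide": [104, -141, 0], "dr": [0, 0, 0], "jaw": 34}, {"slide": [104, -141, 0], "dr": [0, 0, 0], "jaw": 34}, {"slide": [104, -141, 0], "dr": [0, 0, 0], "jaw": 34}, {"slide": [104, -141, 0], "dr": [0, 0, 0], "jaw": 34}]'

```text
clock: 24.65
position: [574.7, 20.8, 176.7]
ee_rot: [0.708, -0.707, 0.0, -0.0]
contact_force: [0.7, -0.4, -1.7]
gripper_width: 38.5
grasp_force: 60.7
```

```bash
python3 - <<'E'
from h import *
im,c=snap("wrist","w9.png"); s=arm.read_state(); print(s["position"],s["clock"],s["gripper_width"],s["grasp_force"])
WH["green"]=((60,60,30),(98,255,200))
for k in WH:
  for b in blobs(im,*WH[k],200): print(k,b, onz(c,(b[1][0]+b[1][2]/2,b[1][1]+b[1][3]/2),64).round(1))
o=cv2.resize(im[0:360,180:460],None,fx=1.6,fy=1.6);cv2.imwrite("pics/m9.png",o)
E
```

```text
[574.73300676  20.666465   176.61293474] 24.7 38.111979601524354 60.69066524505615
blue ([314.4, 69.1], [286, 40, 57, 60, 1016]) [576.8 -68.4  64. ]
blue ([314.4, 69.8], [296, 50, 38, 41, 1246]) [576.4 -68.   64. ]
green ([320.4, 292.1], [267, 245, 103, 98, 3004]) [574.  101.1  64. ]
green ([318.4, 299.6], [283, 269, 72, 63, 3505]) [573.6 107.   64. ]
yellow ([311.8, 18.5], [283, 0, 61, 33, 664]) [ 577.3 -100.7   64. ]
yellow ([312.7, 8.7], [292, 0, 42, 22, 695]) [ 577.7 -103.9   64. ]
```

View pics/m9.png

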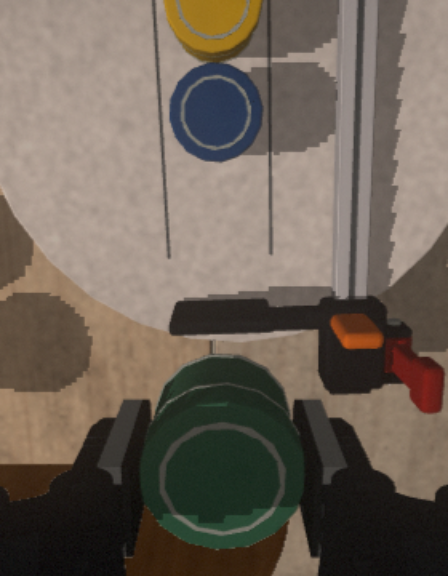

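Blue is at (314,70). The stop plate is ahead of the held green tin, with the tab at about (402,206) and the lever at (440,236), still upright.

Call:
step_arm --motion '[{"slide": [40, -1, 15], "dr": [0, 0, 0], "jaw": 34}, {"slide": [46, -1, 60], "dr": [0, 0, 0], "jaw": 34}, {"slide": [46, -1, 100], "dr": [0, 0, 0], "jaw": 34}, {"slide": [46, -1, 125], "dr": [0, 0, 0], "jaw": 34}, {"slide": [46, -1, 134], "dr": [0, 0, 0], "jaw": 34}, {"slide": [46, -1, 139], "dr": [0, 0, 0], "jaw": 34}, {"slide": [46, -1, 139], "dr": [0, 0, 0], "jaw": 34}, {"slide": [46, -1, 139], "dr": [0, 0, 0], "jaw": 34}]'

```text
clock: 25.7
position: [576.7, -25.8, 38.3]
ee_rot: [0.707, -0.707, 0.001, -0.001]
contact_force: [-0.1, -0.8, -1.8]
gripper_width: 38.3
grasp_force: 60.7
```

Call:
step_arm --motion '[{"slide": [0, 0, 0], "dr": [0, 0, 0], "jaw": 34}, {"slide": [0, 0, 0], "dr": [0, 0, 0], "jaw": 54}, {"slide": [0, 0, 0], "dr": [0, 0, 0], "jaw": 54}, {"slide": [0, 0, 0], "dr": [0, 0, 0], "jaw": 54}, {"slide": [0, 0, -20], "dr": [0, 0, 0], "jaw": 54}, {"slide": [0, 0, -60], "dr": [0, 0, 0], "jaw": 54}, {"slide": [0, 0, -120], "dr": [0, 0, 0], "jaw": 40}, {"slide": [-20, 0, -140], "dr": [0, 0, 0], "jaw": 20}]'

```text
clock: 26.7
position: [577.9, -6.3, 181.7]
ee_rot: [-0.707, 0.708, -0.002, 0.003]
contact_force: [-0.0, -0.4, -1.6]
gripper_width: 22.8
grasp_force: 0.0
```

Call:
step_arm --motion '[{"slide": [-50, 20, 0], "dr": [0, 0, 0], "jaw": 0}, {"slide": [-85, 61, 0], "dr": [0, 0, 0], "jaw": 0}, {"slide": [-85, 61, 0], "dr": [0, 0, 0], "jaw": 0}, {"slide": [-85, 61, 0], "dr": [0, 0, 0], "jaw": 0}, {"slide": [-85, 61, 0], "dr": [0, 0, 0], "jaw": 0}, {"slide": [-85, 61, 0], "dr": [0, 0, 0], "jaw": 0}, {"slide": [-85, 61, 0], "dr": [0, 0, 0], "jaw": 0}, {"slide": [-85, 61, 0], "dr": [0, 0, 0], "jaw": 0}]'

```text
clock: 27.7
position: [515.1, 78.7, 177.2]
ee_rot: [-0.707, 0.707, 0.0, -0.0]
contact_force: [0.6, -0.3, -0.1]
gripper_width: -0.2
grasp_force: 0.0
```

```bash
python3 - <<'E'
from h import *
im,c=snap("wrist","w10.png"); s=arm.read_state(); print(s["position"],s["clock"],s["gripper_width"])
WH["green"]=((60,60,30),(98,255,200)); WH["orange"]=((5,180,120),(14,255,255)); WH["red"]=((0,180,80),(4,255,255))
for k in WH:
  for b in blobs(im,*WH[k],120): print(k,b, onz(c,(b[1][0]+b[1][2]/2,b[1][1]+b[1][3]/2),88 if k=="orange" else 64).round(1))
cv2.imwrite("pics/m10.png",im)
E
```

```text
[515.07782269  78.82728489 177.21392637] 27.75 0.019020692045441268
blue ([221.0, 2.7], [203, 0, 37, 8, 209]) [576.2 -50.2  64. ]
green ([226.9, 44.2], [197, 13, 59, 64, 1110]) [574.8 -26.   64. ]
green ([225.3, 44.6], [206, 24, 40, 43, 1330]) [575.2 -25.7  64. ]
orange ([319.4, 126.5], [307, 120, 26, 13, 288]) [513.4  24.7  88. ]
red ([363.0, 158.7], [353, 144, 21, 33, 512]) [482.   50.8  64. ]
```

View pics/m10.png

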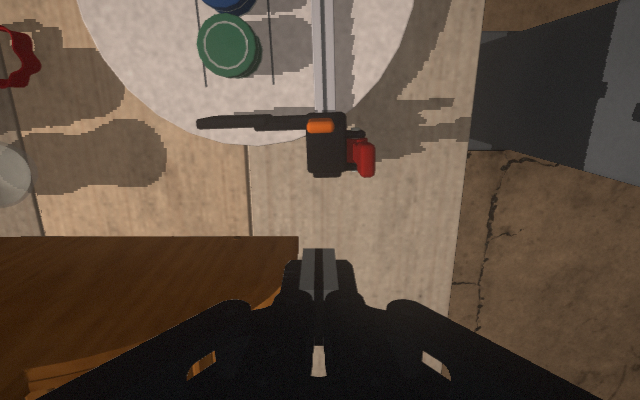

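Wrist view: green at (227,45) between the lines, tab at (319,126), lever at (363,159), and the fingers are closed behind them.

Call:
step_arm --motion '[{"slide": [30, 0, 30], "dr": [0, 0, 0], "jaw": 0}, {"slide": [30, 0, 70], "dr": [0, 0, 0], "jaw": 0}, {"slide": [30, 0, 100], "dr": [0, 0, 0], "jaw": 0}, {"slide": [30, 0, 112], "dr": [0, 0, 0], "jaw": 0}, {"slide": [30, 0, 112], "dr": [0, 0, 0], "jaw": 0}, {"slide": [36, 0, 112], "dr": [0, 0, 0], "jaw": 0}, {"slide": [40, 0, 112], "dr": [0, 0, 0], "jaw": 0}, {"slide": [43, 0, 112], "dr": [0, 0, 0], "jaw": 0}]'

```text
clock: 28.75
position: [516.0, 36.2, 66.4]
ee_rot: [0.707, -0.707, 0.001, -0.001]
contact_force: [0.6, 0.1, 2.2]
gripper_width: 0.0
grasp_force: 0.8
```

Call:
step_arm --motion '[{"slide": [3, 0, 0], "dr": [0, 0, 0], "jaw": 0}, {"slide": [6, 0, 0], "dr": [0, 0, 0], "jaw": 0}, {"slide": [9, 0, 0], "dr": [0, 0, 0], "jaw": 0}, {"slide": [12, 0, 0], "dr": [0, 0, 0], "jaw": 0}, {"slide": [15, 0, 0], "dr": [0, 0, 0], "jaw": 0}, {"slide": [18, -1, 0], "dr": [0, 0, 0], "jaw": 0}, {"slide": [20, -1, 0], "dr": [0, 0, 0], "jaw": 0}, {"slide": [22, -1, 0], "dr": [0, 0, 0], "jaw": 0}]'

```text
clock: 29.75
position: [515.5, 13.8, 65.1]
ee_rot: [-0.707, 0.707, 0.0, -0.0]
contact_force: [-0.0, 2.8, 0.7]
gripper_width: 0.2
grasp_force: 1.2
```

```bash
cat >> h.py <<'E'
WH["green"]=((60,60,30),(98,255,200)); WH["orange"]=((5,180,120),(14,255,255))
def row(fn):
    im,c=snap("wrist",fn); s=arm.read_state(); print(s["position"].round(1) if hasattr(s["position"],"round") else s["position"],s["clock"],np.round(s["contact_force"],1))
    for k in WH:
        for b in blobs(im,*WH[k],120): print(k,b[1], onz(c,(b[1][0]+b[1][2]/2,b[1][1]+b[1][3]/2),88 if k=="orange" else 64).round(1))
E
python3 -c "
from h import *
row('w11.png')"
```

```text
[515.5  13.7  65.1] 29.8 [-0.6  1.2  0.3]
blue [105, 14, 109, 109, 3814] [574.5 -68.9  64. ]
blue [119, 32, 71, 75, 4087] [576.4 -68.6  64. ]
blue [199, 53, 26, 62, 273] [555.3 -63.4  64. ]
green [124, 127, 100, 95, 3202] [573.7 -28.4  64. ]
green [182, 126, 51, 52, 385] [559.3 -37.5  64. ]
green [138, 146, 65, 64, 3164] [575.3 -26.9  64. ]
orange [297, 223, 43, 43, 538] [514.9  -7.8  88. ]
```

Call:
step_arm --motion '[{"slide": [1, 0, 0], "dr": [0, 0, 0], "jaw": 0}, {"slide": [2, 0, 0], "dr": [0, 0, 0], "jaw": 0}, {"slide": [3, 0, 0], "dr": [0, 0, 0], "jaw": 0}, {"slide": [4, 0, 0], "dr": [0, 0, 0], "jaw": 0}, {"slide": [5, 0, 0], "dr": [0, 0, 0], "jaw": 0}, {"slide": [6, 0, 0], "dr": [0, 0, 0], "jaw": 0}, {"slide": [7, 0, 0], "dr": [0, 0, 0], "jaw": 0}, {"slide": [8, 0, 0], "dr": [0, 0, 0], "jaw": 0}]'

```text
clock: 30.8
position: [515.8, 5.9, 65.2]
ee_rot: [-0.707, 0.707, 0.0, -0.0]
contact_force: [-1.1, 3.9, -1.3]
gripper_width: 0.0
grasp_force: 1.6
```

Call:
step_arm --motion '[{"slide": [0.5, 0, 0], "dr": [0, 0, 0], "jaw": 0}, {"slide": [1, 0, 0], "dr": [0, 0, 0], "jaw": 0}, {"slide": [1.5, 0, 0], "dr": [0, 0, 0], "jaw": 0}, {"slide": [2, 0, 0], "dr": [0, 0, 0], "jaw": 0}, {"slide": [2, 0, 0], "dr": [0, 0, 0], "jaw": 0}, {"slide": [2, 0, 0], "dr": [0, 0, 0], "jaw": 0}, {"slide": [2, 0, 0], "dr": [0, 0, 0], "jaw": 0}, {"slide": [2, 0, 0], "dr": [0, 0, 0], "jaw": 0}]'

```text
clock: 31.8
position: [515.9, 4.0, 65.3]
ee_rot: [-0.707, 0.707, 0.0, -0.0]
contact_force: [-1.6, 3.8, -2.5]
gripper_width: 0.2
grasp_force: 1.7
```

```bash
python3 -c "
from h import *
row('w12.png')"
```

```text
[515.9   4.   65.3] 31.85 [-1.   3.7 -3.4]
blue [106, 19, 108, 109, 3809] [575. -77.  64.]
blue [120, 37, 72, 75, 4032] [576.6 -76.6  64. ]
blue [201, 43, 25, 75, 428] [555.1 -74.5  64. ]
green [125, 127, 100, 95, 3208] [573.9 -38.1  64. ]
green [183, 126, 51, 64, 478] [559.6 -44.9  64. ]
green [139, 146, 65, 63, 3158] [575.4 -36.9  64. ]
yellow [108, 0, 74, 17, 819] [577.6 -99.   64. ]
orange [297, 223, 41, 43, 543] [515.7 -17.6  88. ]
```

View pics/w12.png

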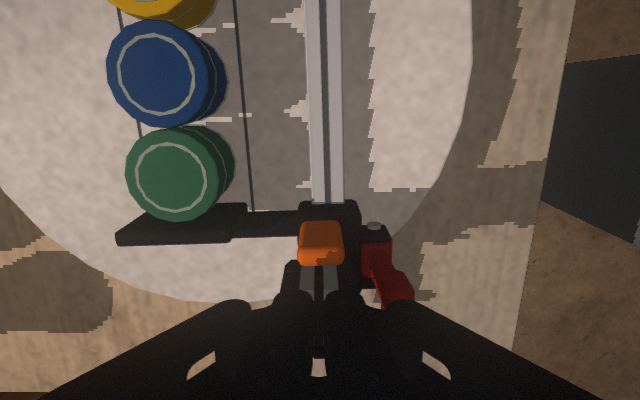

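Green (175,172) and blue (158,74) now touch and the plate is on green. About 2 mm is left.

Call:
step_arm --motion '[{"slide": [0.5, 0, 0], "dr": [0, 0, 0], "jaw": 0}, {"slide": [1, 0, 0], "dr": [0, 0, 0], "jaw": 0}, {"slide": [1.5, 0, 0], "dr": [0, 0, 0], "jaw": 0}, {"slide": [2, 0, 0], "dr": [0, 0, 0], "jaw": 0}, {"slide": [2, 0, 0], "dr": [0, 0, 0], "jaw": 0}, {"slide": [2, 0, 0], "dr": [0, 0, 0], "jaw": 0}, {"slide": [2, 0, 0], "dr": [0, 0, 0], "jaw": 0}, {"slide": [2, 0, 0], "dr": [0, 0, 0], "jaw": 0}]'

```text
clock: 32.85
position: [516.1, 2.0, 65.4]
ee_rot: [0.707, -0.707, 0.0, -0.0]
contact_force: [-1.3, 2.5, -2.5]
gripper_width: 0.2
grasp_force: 1.4
```

Call:
step_arm --motion '[{"slide": [0.4, 0, 0], "dr": [0, 0, 0], "jaw": 0}, {"slide": [0.8, 0, 0], "dr": [0, 0, 0], "jaw": 0}, {"slide": [1.2, 0, 0], "dr": [0, 0, 0], "jaw": 0}, {"slide": [1.5, 0, 0], "dr": [0, 0, 0], "jaw": 0}, {"slide": [1.5, 0, 0], "dr": [0, 0, 0], "jaw": 0}, {"slide": [1.5, 0, 0], "dr": [0, 0, 0], "jaw": 0}, {"slide": [1.5, 0, 0], "dr": [0, 0, 0], "jaw": 0}, {"slide": [1.5, 0, 0], "dr": [0, 0, 0], "jaw": 0}]'

```text
clock: 33.85
position: [516.1, 0.8, 65.4]
ee_rot: [0.707, -0.707, 0.0, -0.0]
contact_force: [-1.1, 4.6, -1.6]
gripper_width: -0.1
grasp_force: 2.4
```

```bash
python3 -c "
from h import *
row('w13.png')"
```

```text
[516.1   0.8  65.4] 33.9 [-1.7  5.2 -1.8]
blue [107, 20, 108, 108, 3762] [574.9 -80.   64. ]
blue [121, 38, 71, 74, 4023] [576.7 -79.7  64. ]
blue [199, 44, 28, 76, 455] [555.6 -77.1  64. ]
green [125, 127, 100, 95, 3200] [574.1 -41.3  64. ]
green [184, 126, 50, 59, 511] [559.6 -49.1  64. ]
green [139, 146, 65, 64, 3150] [575.7 -39.8  64. ]
yellow [108, 0, 75, 18, 834] [ 577.7 -102.1   64. ]
orange [297, 223, 36, 43, 507] [516.8 -20.8  88. ]
```

Call:
step_arm --motion '[{"slide": [0.3, 0, 0], "dr": [0, 0, 0], "jaw": 0}, {"slide": [0.6, 0, 0], "dr": [0, 0, 0], "jaw": 0}, {"slide": [0.9, 0, 0], "dr": [0, 0, 0], "jaw": 0}, {"slide": [1.2, 0, 0], "dr": [0, 0, 0], "jaw": 0}, {"slide": [1.5, 0, 0], "dr": [0, 0, 0], "jaw": 0}, {"slide": [1.5, 0, 0], "dr": [0, 0, 0], "jaw": 0}, {"slide": [1.5, 0, 0], "dr": [0, 0, 0], "jaw": 0}, {"slide": [1.5, 0, 0], "dr": [0, 0, 0], "jaw": 0}]'

```text
clock: 34.9
position: [516.2, 0.4, 65.4]
ee_rot: [0.707, -0.707, -0.0, -0.001]
contact_force: [-4.5, 9.8, -0.5]
gripper_width: 0.1
grasp_force: 5.1
```

The row is seated; the push force has risen to about 10 N. I back off the tab and sweep the lever outward.

Call:
step_arm --motion '[{"slide": [-4, 0, 0], "dr": [0, 0, 0], "jaw": 0}, {"slide": [-8, 0, -15], "dr": [0, 0, 0], "jaw": 0}, {"slide": [-8, 10, -15], "dr": [0, 0, 0], "jaw": 0}, {"slide": [-8, 18, -15], "dr": [0, 0, 0], "jaw": 0}, {"slide": [-8, 27, -14], "dr": [0, 0, 0], "jaw": 0}, {"slide": [-8, 34, -11.5], "dr": [0, 0, 0], "jaw": 0}, {"slide": [-8, 41, -8], "dr": [0, 0, 0], "jaw": 0}, {"slide": [-8, 46, -4], "dr": [0, 0, 0], "jaw": 0}]'

```text
clock: 35.9
position: [469.4, 7.0, 69.0]
ee_rot: [0.707, -0.707, -0.0, 0.0]
contact_force: [1.1, -0.6, 2.2]
gripper_width: 0.2
grasp_force: 0.7
```

```bash
python3 -c "
from h import *
row('w14.png')"
```

```text
[468.4   6.8  68.4] 35.95 [-0.4 -0.5  0.4]
blue [0, 3, 104, 109, 4019] [570.5 -80.   64. ]
blue [1, 21, 71, 75, 3985] [576.5 -79.7  64. ]
blue [81, 20, 48, 87, 1591] [550.7 -77.9  64. ]
green [16, 112, 105, 94, 3647] [572.1 -40.9  64. ]
green [82, 113, 60, 75, 1152] [553.5 -44.4  64. ]
green [28, 130, 66, 63, 3135] [575.4 -39.9  64. ]
orange [175, 222, 43, 24, 715] [513.7 -17.2  88. ]
```

View pics/w14.png

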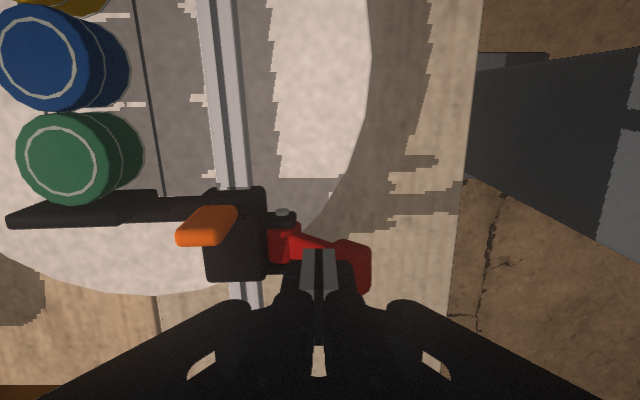

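The lever is already tipped outward at (320,260), with the finger on it, and green still touches the plate.

Call:
step_arm --motion '[{"slide": [0, 4, 4.5], "dr": [0, 0, 0], "jaw": 0}, {"slide": [0, 7, 8.5], "dr": [0, 0, 0], "jaw": 0}, {"slide": [0, 9, 12.5], "dr": [0, 0, 0], "jaw": 0}, {"slide": [0, 10.5, 16], "dr": [0, 0, 0], "jaw": 0}, {"slide": [0, 12, 19.5], "dr": [0, 0, 0], "jaw": 0}, {"slide": [0, 12, 21.5], "dr": [0, 0, 0], "jaw": 0}, {"slide": [0, 12, 23], "dr": [0, 0, 0], "jaw": 0}, {"slide": [0, 12, 23], "dr": [0, 0, 0], "jaw": 0}]'

```text
clock: 36.95
position: [457.0, 6.7, 46.7]
ee_rot: [0.707, -0.707, -0.001, 0.001]
contact_force: [-5.2, -0.9, 11.1]
gripper_width: 0.0
grasp_force: 5.2
```

Call:
step_arm --motion '[{"slide": [0, 0, 0.5], "dr": [0, 0, 0], "jaw": 0}, {"slide": [0, 0, 1], "dr": [0, 0, 0], "jaw": 0}, {"slide": [0, 0, 1], "dr": [0, 0, 0], "jaw": 0}, {"slide": [0, 0, 1], "dr": [0, 0, 0], "jaw": 0}, {"slide": [0, 0, 1], "dr": [0, 0, 0], "jaw": 0}, {"slide": [0, 0, 1], "dr": [0, 0, 0], "jaw": 0}, {"slide": [0, 0, 1], "dr": [0, 0, 0], "jaw": 0}, {"slide": [0, 0, 1], "dr": [0, 0, 0], "jaw": 0}]'

```text
clock: 37.95
position: [457.0, 6.7, 46.3]
ee_rot: [0.707, -0.707, -0.0, 0.001]
contact_force: [-5.5, 0.8, 15.3]
gripper_width: -0.2
grasp_force: 7.8
```

Call:
step_arm --motion '[{"slide": [0, 0, 0.5], "dr": [0, 0, 0], "jaw": 0}, {"slide": [0, 0, 1], "dr": [0, 0, 0], "jaw": 0}, {"slide": [0, 0, 1.5], "dr": [0, 0, 0], "jaw": 0}, {"slide": [0, 0, 1.5], "dr": [0, 0, 0], "jaw": 0}, {"slide": [0, 0, 1.5], "dr": [0, 0, 0], "jaw": 0}, {"slide": [0, 0, 1.5], "dr": [0, 0, 0], "jaw": 0}, {"slide": [0, 0, 1.5], "dr": [0, 0, 0], "jaw": 0}, {"slide": [0, 0, 1.5], "dr": [0, 0, 0], "jaw": 0}]'

```text
clock: 38.95
position: [457.0, 6.6, 45.7]
ee_rot: [0.707, -0.707, -0.0, 0.001]
contact_force: [-7.8, 0.8, 23.8]
gripper_width: -0.2
grasp_force: 11.8
```

Call:
step_arm --motion '[{"slide": [0, 0, -30], "dr": [0, 0, 0], "jaw": 0}, {"slide": [0, 0, -90], "dr": [0, 0, 0], "jaw": 0}, {"slide": [0, 0, -150], "dr": [0, 0, 0], "jaw": 0}, {"slide": [0, -40, -190], "dr": [0, 0, 0], "jaw": 0}, {"slide": [0, -80, -200], "dr": [0, 0, 0], "jaw": 0}, {"slide": [0, -80, -200], "dr": [0, 0, 0], "jaw": 0}, {"slide": [0, -80, -200], "dr": [0, 0, 0], "jaw": 0}, {"slide": [0, -80, -200], "dr": [0, 0, 0], "jaw": 0}]'

```text
clock: 39.95
position: [536.9, 6.9, 243.1]
ee_rot: [0.707, -0.707, -0.001, 0.001]
contact_force: [-0.9, -1.2, -0.1]
gripper_width: -0.0
grasp_force: 0.0
```

```bash
python3 -c "
from h import *
row('w15.png')
im=cv2.imread('pics/w15.png')[:,130:530]
cv2.imwrite('pics/m15.png',cv2.resize(im,None,fx=1.5,fy=1.5,interpolation=cv2.INTER_CUBIC))"
```

```text
[537.    7.  243.3] 40.0 [-1.   0.2  0. ]
blue [248, 55, 45, 48, 625] [576.6 -79.3  64. ]
blue [255, 63, 31, 32, 766] [576.6 -79.3  64. ]
green [251, 104, 44, 45, 569] [575.9 -39.7  64. ]
green [259, 112, 29, 30, 679] [575.5 -39.2  64. ]
yellow [244, 1, 47, 53, 758] [ 577.5 -119.2   64. ]
yellow [251, 10, 32, 35, 873] [ 577.9 -119.2   64. ]
orange [332, 151, 21, 12, 165] [515.8 -16.6  88. ]
```

View pics/m15.png

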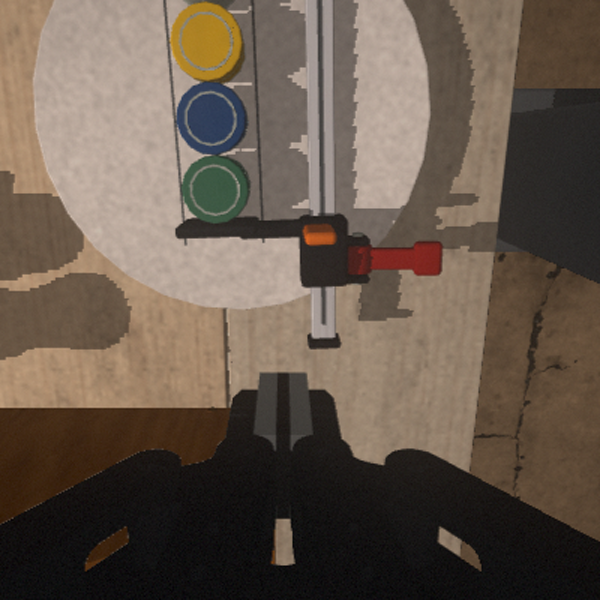

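The lever lies flat outward with its tip at about (424,172), and the tins touch each other at 40 mm spacing. Next is the crank.

Call:
step_arm --motion '[{"slide": [50, -20, 0], "dr": [0, 0, 0], "jaw": 45}, {"slide": [110, -37, 0], "dr": [0, 0, 0], "jaw": 45}, {"slide": [170, -37, 0], "dr": [0, 0, 0], "jaw": 45}, {"slide": [220, -37, 0], "dr": [0, 0, 0], "jaw": 45}, {"slide": [247, -37, 0], "dr": [0, 0, 0], "jaw": 45}, {"slide": [247, -37, 0], "dr": [0, 0, 0], "jaw": 45}, {"slide": [247, -37, 0], "dr": [0, 0, 0], "jaw": 45}, {"slide": [247, -37, 0], "dr": [0, 0, 0], "jaw": 45}]'

```text
clock: 41.0
position: [575.0, -238.9, 244.0]
ee_rot: [0.708, -0.707, 0.0, -0.0]
contact_force: [-0.1, 0.3, -0.2]
gripper_width: 45.1
grasp_force: 0.0
```

```bash
python3 - <<'E'
from h import *
c15=None
row('w16.png')
im=cv2.imread('pics/w16.png')[:400,130:530]
cv2.imwrite('pics/m16.png',cv2.resize(im,None,fx=1.5,fy=1.5,interpolation=cv2.INTER_CUBIC))
E
```

```text
[ 575.1 -238.9  244. ] 41.05 [ 0.3 -0.4  0.3]
blue [587, 29, 28, 10, 187] [ 341.7 -360.3   64. ]
blue [298, 309, 36, 32, 351] [576.8 -81.2  64. ]
blue [304, 316, 24, 21, 400] [576.8 -79.4  64. ]
green [299, 340, 36, 32, 751] [575.8 -42.3  64. ]
yellow [296, 273, 38, 36, 426] [ 577.8 -121.3   64. ]
yellow [302, 281, 26, 23, 452] [ 577.8 -119.6   64. ]
```

View pics/m16.png

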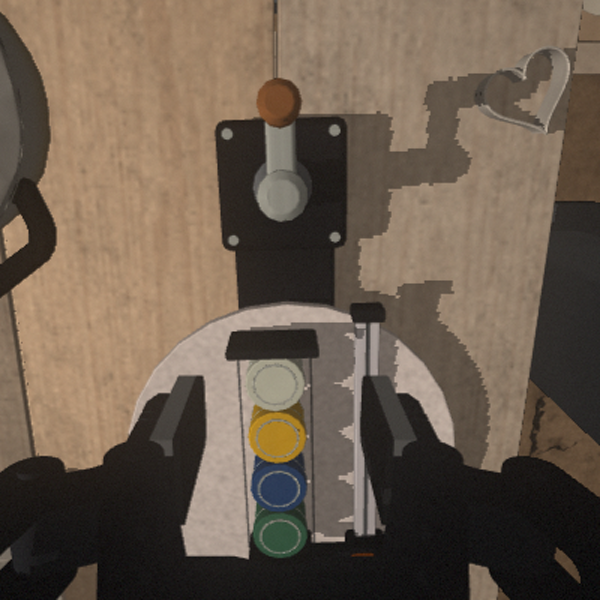

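The knob top is at (315,67) and the hub cap at (317,128). The row is intact and the heart cutter is clear of the crank.

```bash
python3 - <<'E'
from h import *
c=cam("wrist")
print(onz(c,(315.3,67.3),135).round(1),onz(c,(316.7,129),98).round(1))
im=cv2.imread('pics/w16.png')
for b in blobs(im,(5,120,50),(16,255,200),150):
    if b[0][1]<110: print(b,onz(c,(b[1][0]+b[1][2]/2,b[1][1]+b[1][3]/2),135).round(1))
E
```

```text
[ 576.6 -329.5  135. ] [ 575.9 -286.2   98. ]
([315.2, 67.8], [301, 52, 29, 33, 737]) [ 576.5 -328.8  135. ]
```

Call:
step_arm --motion '[{"slide": [60, -1.5, 0], "dr": [0, 0, 0], "jaw": 45}, {"slide": [90, -1.5, 30], "dr": [0, 0, 0], "jaw": 45}, {"slide": [90, -1.5, 80], "dr": [0, 0, 0], "jaw": 45}, {"slide": [90, -1.5, 120], "dr": [0, 0, 0], "jaw": 45}, {"slide": [90, -1.5, 139], "dr": [0, 0, 0], "jaw": 45}, {"slide": [90, -1.5, 139], "dr": [0, 0, 0], "jaw": 45}, {"slide": [90, -1.5, 139], "dr": [0, 0, 0], "jaw": 30}, {"slide": [90, -1.5, 139], "dr": [0, 0, 0], "jaw": 14}]'

```text
clock: 42.05
position: [577.2, -330.0, 106.8]
ee_rot: [0.707, -0.707, 0.001, -0.0]
contact_force: [-1.3, 2.1, 1.6]
gripper_width: 17.9
grasp_force: 58.4
```

Call:
step_arm --motion '[{"slide": [0, 0, 0], "dr": [0, 0, 0], "jaw": 14}, {"slide": [0, 0, 0], "dr": [0, 0, 0], "jaw": 14}, {"slide": [0, 0, 0], "dr": [0, 0, 0], "jaw": 14}, {"slide": [0, 0, 0], "dr": [0, 0, 0], "jaw": 14}, {"slide": [0, 0, 0], "dr": [0, 0, 0], "jaw": 14}, {"slide": [0, 0, 0], "dr": [0, 0, 0], "jaw": 14}, {"slide": [0, 0, 0], "dr": [0, 0, 0], "jaw": 14}, {"slide": [0, 0, 0], "dr": [0, 0, 0], "jaw": 14}]'

```text
clock: 43.05
position: [577.2, -330.1, 106.7]
ee_rot: [0.707, -0.707, 0.001, -0.0]
contact_force: [-1.5, 2.2, 6.8]
gripper_width: 18.1
grasp_force: 58.9
```

```bash
python3 - <<'E'
from h import *
s=arm.read_state();print(s["position"],s["contact_force"],s["gripper_width"],s["grasp_force"])
# offsets table, knob start on stand -y dir, anticlockwise, tool axes (tx=-y_world, ty=-x_world)
yaw=0.029
for t0 in (0,120,240):
    rows=[]
    f=lambda a:45*np.array([np.sin(yaw+a),-np.cos(yaw+a)])
    for i in range(1,9):
        w=f(np.radians(t0+15*i))-f(np.radians(t0)); rows.append([round(-w[1],1),round(-w[0],1)])
    print(t0,rows)
E
```

```text
[ 577.18875916 -330.12387069  106.67736671] [-1.45204361  2.22382326  6.83854177] 18.104088777826767 58.92988938867347
0 [[np.float64(-1.9), np.float64(-11.6)], [np.float64(-6.7), np.float64(-22.3)], [np.float64(-14.1), np.float64(-31.4)], [np.float64(-23.6), np.float64(-38.3)], [np.float64(-34.6), np.float64(-42.5)], [np.float64(-46.3), np.float64(-43.7)], [np.float64(-57.9), np.float64(-41.8)], [np.float64(-68.6), np.float64(-37.0)]]
120 [[np.float64(-9.1), np.float64(7.4)], [np.float64(-16.0), np.float64(16.9)], [np.float64(-20.2), np.float64(27.9)], [np.float64(-21.4), np.float64(39.6)], [np.float64(-19.5), np.float64(51.2)], [np.float64(-14.7), np.float64(61.9)], [np.float64(-7.3), np.float64(71.0)], [np.float64(2.3), np.float64(77.9)]]
240 [[np.float64(11.0), np.float64(4.2)], [np.float64(22.7), np.float64(5.4)], [np.float64(34.3), np.float64(3.5)], [np.float64(45.0), np.float64(-1.3)], [np.float64(54.1), np.float64(-8.7)], [np.float64(61.0), np.float64(-18.2)], [np.float64(65.1), np.float64(-29.2)], [np.float64(66.3), np.float64(-40.9)]]
```

Call:
step_arm --motion '[{"slide": [-1.9, -11.6, -2], "dr": [0, 0, 0], "jaw": 14}, {"slide": [-6.7, -22.3, -2], "dr": [0, 0, 0], "jaw": 14}, {"slide": [-14.1, -31.4, -2], "dr": [0, 0, 0], "jaw": 14}, {"slide": [-23.6, -38.3, -2], "dr": [0, 0, 0], "jaw": 14}, {"slide": [-34.6, -42.5, -2], "dr": [0, 0, 0], "jaw": 14}, {"slide": [-46.3, -43.7, -2], "dr": [0, 0, 0], "jaw": 14}, {"slide": [-57.9, -41.8, -2], "dr": [0, 0, 0], "jaw": 14}, {"slide": [-68.6, -37, -2], "dr": [0, 0, 0], "jaw": 14}]'

```text
clock: 44.05
position: [614.8, -262.7, 106.9]
ee_rot: [-0.707, 0.707, -0.002, 0.0]
contact_force: [0.9, -6.9, -2.4]
gripper_width: 18.2
grasp_force: 58.6
```

```bash
python3 - <<'E'
from h import *
im,c=snap("wrist","w17.png");s=arm.read_state();print(s["position"],s["contact_force"],s["gripper_width"],s["grasp_force"])
cv2.imwrite("pics/m17.png",im)
E
```

```text
[ 613.8970498  -261.39603779  106.95825259] [ 0.77138384 -2.25822097 -1.41211953] 18.087783435039285 58.64366573252482
```

View pics/m17.png

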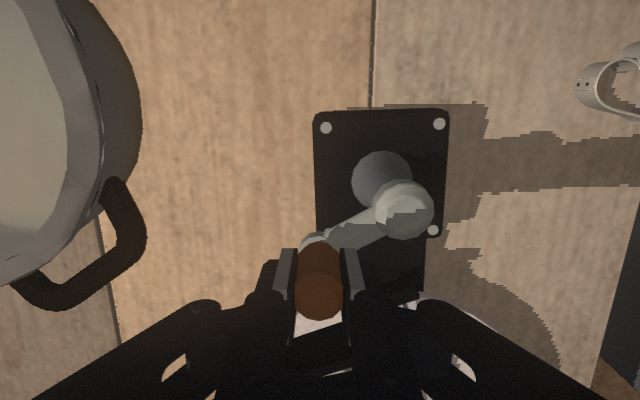

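The crank follows: the knob is gripped at (319,280) and the arm has swung to about 120°.

Call:
step_arm --motion '[{"slide": [-9.1, 7.4, 0], "dr": [0, 0, 0], "jaw": 14}, {"slide": [-16, 16.9, 0], "dr": [0, 0, 0], "jaw": 14}, {"slide": [-20.2, 27.9, 0], "dr": [0, 0, 0], "jaw": 14}, {"slide": [-21.4, 39.6, 0], "dr": [0, 0, 0], "jaw": 14}, {"slide": [-19.5, 51.2, 0], "dr": [0, 0, 0], "jaw": 14}, {"slide": [-14.7, 61.9, 0], "dr": [0, 0, 0], "jaw": 14}, {"slide": [-7.3, 71, 0], "dr": [0, 0, 0], "jaw": 14}, {"slide": [2.3, 77.9, 0], "dr": [0, 0, 0], "jaw": 14}]'

```text
clock: 45.1
position: [536.7, -262.4, 106.9]
ee_rot: [0.707, -0.707, 0.001, -0.002]
contact_force: [2.9, 4.1, -0.7]
gripper_width: 18.0
grasp_force: 59.0
```

Call:
step_arm --motion '[{"slide": [11, 4.2, 0], "dr": [0, 0, 0], "jaw": 14}, {"slide": [22.7, 5.4, 0], "dr": [0, 0, 0], "jaw": 14}, {"slide": [34.3, 3.5, 0], "dr": [0, 0, 0], "jaw": 14}, {"slide": [45, -1.3, 0], "dr": [0, 0, 0], "jaw": 14}, {"slide": [54.1, -8.7, 0], "dr": [0, 0, 0], "jaw": 14}, {"slide": [61, -18.2, 0], "dr": [0, 0, 0], "jaw": 14}, {"slide": [65.1, -29.2, 0], "dr": [0, 0, 0], "jaw": 14}, {"slide": [66.3, -40.9, 0], "dr": [0, 0, 0], "jaw": 14}]'

```text
clock: 46.1
position: [574.0, -330.0, 106.7]
ee_rot: [-0.707, 0.707, 0.003, -0.002]
contact_force: [-6.8, 1.1, 4.5]
gripper_width: 17.9
grasp_force: 59.6
```

Call:
step_arm --motion '[{"slide": [-1.9, -11.6, 0], "dr": [0, 0, 0], "jaw": 14}, {"slide": [-6.7, -22.3, 0], "dr": [0, 0, 0], "jaw": 14}, {"slide": [-14.1, -31.4, 0], "dr": [0, 0, 0], "jaw": 14}, {"slide": [-23.6, -38.3, 0], "dr": [0, 0, 0], "jaw": 14}, {"slide": [-34.6, -42.5, 0], "dr": [0, 0, 0], "jaw": 14}, {"slide": [-46.3, -43.7, 0], "dr": [0, 0, 0], "jaw": 14}, {"slide": [-57.9, -41.8, 0], "dr": [0, 0, 0], "jaw": 14}, {"slide": [-68.6, -37, 0], "dr": [0, 0, 0], "jaw": 14}]'

```text
clock: 47.1
position: [614.7, -262.6, 106.9]
ee_rot: [-0.707, 0.707, -0.002, 0.0]
contact_force: [2.9, -5.4, -2.3]
gripper_width: 17.8
grasp_force: 58.9
```

```bash
python3 - <<'E'
from h import *
im,c=snap("scene","s18.png");s=arm.read_state();print(s["position"],s["contact_force"],s["gripper_width"],s["grasp_force"])
E
```

```text
[ 613.84634245 -261.3005536   106.95128166] [ 1.28004561 -2.30315007 -1.67960122] 18.08932092350694 58.95878865063423
```

Call:
step_arm --motion '[{"slide": [-9.1, 7.4, 0], "dr": [0, 0, 0], "jaw": 14}, {"slide": [-16, 16.9, 0], "dr": [0, 0, 0], "jaw": 14}, {"slide": [-20.2, 27.9, 0], "dr": [0, 0, 0], "jaw": 14}, {"slide": [-21.4, 39.6, 0], "dr": [0, 0, 0], "jaw": 14}, {"slide": [-19.5, 51.2, 0], "dr": [0, 0, 0], "jaw": 14}, {"slide": [-14.7, 61.9, 0], "dr": [0, 0, 0], "jaw": 14}, {"slide": [-7.3, 71, 0], "dr": [0, 0, 0], "jaw": 14}, {"slide": [2.3, 77.9, 0], "dr": [0, 0, 0], "jaw": 14}]'

```text
clock: 48.15
position: [536.6, -262.4, 106.9]
ee_rot: [0.707, -0.707, 0.0, -0.002]
contact_force: [3.2, 3.9, -2.2]
gripper_width: 18.4
grasp_force: 59.1
```

Call:
step_arm --motion '[{"slide": [11, 4.2, 0], "dr": [0, 0, 0], "jaw": 14}, {"slide": [22.7, 5.4, 0], "dr": [0, 0, 0], "jaw": 14}, {"slide": [34.3, 3.5, 0], "dr": [0, 0, 0], "jaw": 14}, {"slide": [45, -1.3, 0], "dr": [0, 0, 0], "jaw": 14}, {"slide": [54.1, -8.7, 0], "dr": [0, 0, 0], "jaw": 14}, {"slide": [61, -18.2, 0], "dr": [0, 0, 0], "jaw": 14}, {"slide": [65.1, -29.2, 0], "dr": [0, 0, 0], "jaw": 14}, {"slide": [66.3, -40.9, 0], "dr": [0, 0, 0], "jaw": 14}]'

```text
clock: 49.15
position: [573.9, -330.0, 106.7]
ee_rot: [-0.707, 0.707, 0.003, -0.002]
contact_force: [-6.2, 1.8, 3.5]
gripper_width: 18.1
grasp_force: 59.7
```

Call:
step_arm --motion '[{"slide": [-1.9, -11.6, 0], "dr": [0, 0, 0], "jaw": 14}, {"slide": [-6.7, -22.3, 0], "dr": [0, 0, 0], "jaw": 14}, {"slide": [-14.1, -31.4, 0], "dr": [0, 0, 0], "jaw": 14}, {"slide": [-23.6, -38.3, 0], "dr": [0, 0, 0], "jaw": 14}, {"slide": [-34.6, -42.5, 0], "dr": [0, 0, 0], "jaw": 14}, {"slide": [-46.3, -43.7, 0], "dr": [0, 0, 0], "jaw": 14}, {"slide": [-57.9, -41.8, 0], "dr": [0, 0, 0], "jaw": 14}, {"slide": [-68.6, -37, 0], "dr": [0, 0, 0], "jaw": 14}]'

```text
clock: 50.15
position: [614.6, -262.5, 106.9]
ee_rot: [-0.707, 0.707, -0.002, 0.0]
contact_force: [2.0, -6.4, -1.2]
gripper_width: 17.8
grasp_force: 59.1
```

Call:
step_arm --motion '[{"slide": [-9.1, 7.4, 0], "dr": [0, 0, 0], "jaw": 14}, {"slide": [-16, 16.9, 0], "dr": [0, 0, 0], "jaw": 14}, {"slide": [-20.2, 27.9, 0], "dr": [0, 0, 0], "jaw": 14}, {"slide": [-21.4, 39.6, 0], "dr": [0, 0, 0], "jaw": 14}, {"slide": [-19.5, 51.2, 0], "dr": [0, 0, 0], "jaw": 14}, {"slide": [-14.7, 61.9, 0], "dr": [0, 0, 0], "jaw": 14}, {"slide": [-7.3, 71, 0], "dr": [0, 0, 0], "jaw": 14}, {"slide": [2.3, 77.9, 0], "dr": [0, 0, 0], "jaw": 14}]'

```text
clock: 51.15
position: [536.6, -262.4, 106.9]
ee_rot: [0.707, -0.707, 0.0, -0.002]
contact_force: [3.7, 4.5, -1.2]
gripper_width: 17.9
grasp_force: 59.2
```

Call:
step_arm --motion '[{"slide": [11, 4.2, 0], "dr": [0, 0, 0], "jaw": 14}, {"slide": [22.7, 5.4, 0], "dr": [0, 0, 0], "jaw": 14}, {"slide": [34.3, 3.5, 0], "dr": [0, 0, 0], "jaw": 14}, {"slide": [45, -1.3, 0], "dr": [0, 0, 0], "jaw": 14}, {"slide": [54.1, -8.7, 0], "dr": [0, 0, 0], "jaw": 14}, {"slide": [61, -18.2, 0], "dr": [0, 0, 0], "jaw": 14}, {"slide": [65.1, -29.2, 0], "dr": [0, 0, 0], "jaw": 14}, {"slide": [66.3, -40.9, 0], "dr": [0, 0, 0], "jaw": 14}]'

```text
clock: 52.15
position: [573.9, -330.0, 106.8]
ee_rot: [-0.707, 0.707, 0.003, -0.002]
contact_force: [-5.7, 1.2, 3.7]
gripper_width: 18.5
grasp_force: 59.8
```

Call:
step_arm --motion '[{"slide": [0, 0, 0], "dr": [0, 0, 0], "jaw": 14}, {"slide": [0, 0, 0], "dr": [0, 0, 0], "jaw": 14}, {"slide": [0, 0, 0], "dr": [0, 0, 0], "jaw": 14}, {"slide": [0, 0, 0], "dr": [0, 0, 0], "jaw": 14}, {"slide": [0, 0, 0], "dr": [0, 0, 0], "jaw": 14}, {"slide": [0, 0, 0], "dr": [0, 0, 0], "jaw": 14}, {"slide": [0, 0, 0], "dr": [0, 0, 0], "jaw": 14}, {"slide": [0, 0, 0], "dr": [0, 0, 0], "jaw": 14}]'

```text
clock: 53.15
position: [575.8, -330.0, 106.8]
ee_rot: [-0.707, 0.707, 0.001, -0.0]
contact_force: [-5.5, -0.5, 3.6]
gripper_width: 18.2
grasp_force: 59.8
```

Call:
step_arm --motion '[{"slide": [0, -0.7, 0], "dr": [0, 0, 0], "jaw": 14}, {"slide": [0, -1.4, 0], "dr": [0, 0, 0], "jaw": 14}, {"slide": [0, -1.4, 0], "dr": [0, 0, 0], "jaw": 14}, {"slide": [0, -1.4, 0], "dr": [0, 0, 0], "jaw": 14}, {"slide": [0, -1.4, 0], "dr": [0, 0, 0], "jaw": 30}, {"slide": [0, -1.4, 0], "dr": [0, 0, 0], "jaw": 45}, {"slide": [0, -1.4, 0], "dr": [0, 0, 0], "jaw": 45}, {"slide": [0, -1.4, 0], "dr": [0, 0, 0], "jaw": 45}]'

```text
clock: 54.15
position: [578.3, -329.9, 106.8]
ee_rot: [0.707, -0.707, 0.0, -0.0]
contact_force: [0.1, 0.0, -0.2]
gripper_width: 45.1
grasp_force: 0.0
```

Call:
step_arm --motion '[{"slide": [0, 0, -30], "dr": [0, 0, 0], "jaw": 45}, {"slide": [0, 0, -80], "dr": [0, 0, 0], "jaw": 45}, {"slide": [0, 0, -137], "dr": [0, 0, 0], "jaw": 45}, {"slide": [-50, 0, -137], "dr": [0, 0, 0], "jaw": 45}, {"slide": [-90, 0, -137], "dr": [0, 0, 0], "jaw": 45}, {"slide": [-90, 0, -137], "dr": [0, 0, 0], "jaw": 45}, {"slide": [-90, 0, -137], "dr": [0, 0, 0], "jaw": 45}, {"slide": [-90, 0, -137], "dr": [0, 0, 0], "jaw": 45}]'

```text
clock: 55.15
position: [577.8, -240.9, 243.6]
ee_rot: [-0.707, 0.708, 0.0, -0.0]
contact_force: [-0.3, -0.2, -0.3]
gripper_width: 45.1
grasp_force: 0.0
```

```bash
python3 - <<'E'
from h import *
row('w19.png'); c=cam("wrist"); im=cv2.imread("pics/w19.png")
for b in blobs(im,(5,120,50),(16,255,200),150):
    if b[0][1]<110: print("knob",b,onz(c,(b[1][0]+b[1][2]/2,b[1][1]+b[1][3]/2),135).round(1))
sc,_=snap("scene","s19.png"); a=cv2.resize(sc[145:305,255:455],(600,480),interpolation=cv2.INTER_CUBIC)
b=im[:,130:530]
o=np.hstack([cv2.resize(b,(400,400)),cv2.resize(a,(400,320))[:,:] if 0 else cv2.copyMakeBorder(cv2.resize(a,(400,320)),0,80,0,0,cv2.BORDER_CONSTANT)])
cv2.imwrite("pics/m19.png",o)
E
```

```text
[ 577.8 -240.9  243.5] 55.2 [ 0.5  0.3 -0.6]
blue [588, 29, 28, 10, 190] [ 343.5 -361.7   64. ]
blue [318, 309, 37, 33, 392] [558.5 -82.9  64. ]
blue [324, 317, 25, 21, 408] [558.5 -80.5  64. ]
green [317, 279, 38, 32, 350] [ 559.5 -119.    64. ]
green [323, 283, 26, 22, 447] [ 559.5 -120.2   64. ]
yellow [319, 336, 36, 38, 409] [557.5 -46.   64. ]
yellow [325, 349, 24, 21, 383] [557.4 -40.2  64. ]
knob ([318.9, 70.9], [305, 55, 29, 32, 725]) [ 576.3 -329.2  135. ]
```

View pics/m19.png

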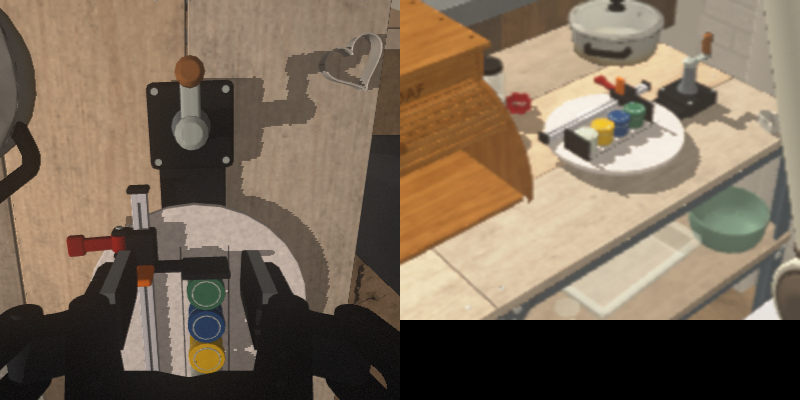

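The turntable is half way round: the white tin is in front, then yellow, blue and green. The knob is back at its start place, and the lever at (68,243) points outward. I check the lever's height by triangulation.

```bash
python3 - <<'E'
from h import *
cw,cs,cd=cam("wrist"),cam("scene"),cam("side")
w=cv2.imread("pics/w19.png");s=cv2.imread("pics/s19.png");d,_=snap("side","d19.png")
def red(im,roi):
    h=cv2.cvtColor(im,cv2.COLOR_BGR2HSV);m=cv2.inRange(h,(0,150,60),(5,255,255))|cv2.inRange(h,(174,150,60),(180,255,255))
    n,l,st,ce=cv2.connectedComponentsWithStats(m); x0,y0,x1,y1=roi
    return [st[i].tolist() for i in range(1,n) if st[i][4]>6 and x0<ce[i][0]<x1 and y0<ce[i][1]<y1]
print(red(w,(150,200,290,280)),red(s,(330,170,400,220)),red(d,(290,180,360,240)))
for lev in (1.45,1.2,1.0):
    for r in (20,54):
        P=[646.5+r*np.sin(lev),-175,38+r*np.cos(lev)]
        # y of lever from disc mirror: approx
        print(lev,r,proj(cw,P).round(0),proj(cs,P).round(0),proj(cd,P).round(0))
o=np.hstack([cv2.resize(s[165:215,325:405],(400,250)),cv2.resize(d[170:230,270:350],(400,300))[:250]])
cv2.imwrite("pics/m20.png",o)
E
```

```text
[[197, 235, 59, 22, 845]] [[353, 183, 9, 6, 22]] [[294, 187, 15, 4, 34]]
1.45 20 [232. 235.] [362. 187.] [302. 189.]
1.45 54 [198. 237.] [356. 183.] [294. 188.]
1.2 20 [232. 237.] [362. 186.] [303. 188.]
1.2 54 [197. 242.] [357. 180.] [295. 185.]
1.0 20 [233. 238.] [363. 186.] [303. 187.]
1.0 54 [199. 246.] [358. 179.] [296. 183.]
```

View pics/m20.png

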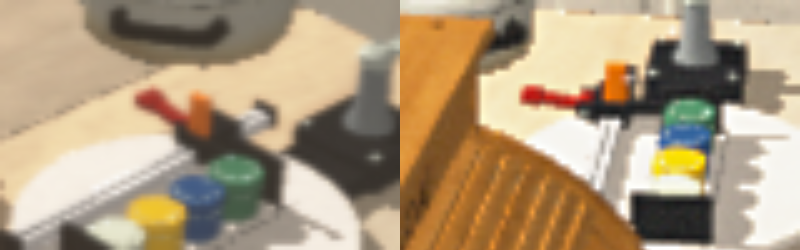

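Both views show the lever nearly level, which matches 1.45 rad, and the row upright and tight. The gripper is clear, so I hand in.

```bash
python3 -c "
from bench import arm
print(arm.job_done())"
```

```text
the job is handed in; nothing more can be done
None
```

The job is handed in: all four tins stand in a gap-free row clamped by the lever, the turntable is half way round after three crank turns, and the other goods were left alone.

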